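# Set out side bars on the magnetic rack

### The job

Set up the steel side bars for marking out on the magnetic rack: put the two plywood offcuts lying on the rack into the scrap bin, and lay every steel side bar flat across the rack's two narrow rails, side by side, square to the rails, with its square end towards the ledge and overhanging the near rail. Then stand the straightedge upright on the ledge, along the rails, and slide it up until its long face is flush against the square ends of all the bars, so that they line up. Only then push the magnet lever fully over to on; leave everything there, and do not knock over the jar or the mug.

Things in the scene. Friction and masses are not known exactly. Their poses are not given: they have to be found in the camera images.
- rack: Marking-out rack, fixed. Origin on the bench under the middle between its two rails; x points away from the robot across the rails, y along them (to the robot's left). The rails are steel, each 14 mm wide, 310 mm long, centred at x = -32 and +32 mm, tops 70 mm above the bench; open between, down to 12 mm above the bench. Ledge on the robot's side; low back fence, inner face x = +90, 84 mm high.
- ledge_top (a point): Middle of the top of the rack's flat grey ledge, 97.5 mm towards the robot from the rack's origin and 64 mm above the bench. The ledge is 85 mm wide across (rack x = -140 to -55 mm) and 310 mm long along the rails.
- magnet (a joint): Magnet switch: black toggle lever at the rack's right-hand (-y) end. 0 rad = leaning 0.5 rad towards the robot (off), 1.0 rad = its stop, leaning 0.5 rad away from the robot (on). Starts at 0 to 0.15, turns about an axis along the rack's y, needs a push of about 1 N at the tip and stays where it is left.
- magnet_tip (a point): Centre of the tip of the magnet lever; a ball 26 mm across on a 10 mm stem. The lever's pivot lies at x = -30, y = -192, z = 34 mm in the rack's frame, and the ball's centre is 80 mm from it.
- straightedge: Aluminium box-section straightedge, 280 mm long along its y, 26 mm wide along its x and 50 mm high (0.4 kg); origin in the middle of its underside. It stands upright on the bench, on its 26 mm side. Its working faces are the two long 280 x 50 mm faces at x = -13 and x = +13 mm; either may be used.
- scrap_bin: Grey open scrap bin fixed on the bench at the robot's left, 150 mm (x) by 130 mm (y) by 70 mm high outside, walls 4 mm; origin under its centre on the bench.
- offcut: Plywood scrap block, 100 mm long (x), 45 mm wide (y), 30 mm high (0.1 kg); origin in the middle of its underside. It starts lying across the rails of the rack.
- offcut_mid (a point): Middle of that plywood block.
- offcut2: Smaller plywood scrap block, 40 mm wide (x), 80 mm long (y), 25 mm high (0.06 kg); origin in the middle of its underside. It starts lying on the rack's ledge.
- offcut2_mid (a point): Middle of the smaller plywood block.
- bar0: Steel side bar, flat, 130 mm long (x), 25 mm wide (y), 10 mm thick (about 0.24 kg), with a square end at -x and a half-round end with two drilled holes at +x; origin in the middle of its underside. It starts flat on the bench at the left. Two to four such bars are present; absent ones read None.
- bar0_square_end (a point): Middle of the square end face of bar0, 65 mm from its middle and 5 mm above its underside.
- bar0_round_end (a point): Extreme point of the round end of bar0, 65 mm from its middle and 5 mm above its underside.
- bar1: Steel side bar, flat, 130 mm long (x), 25 mm wide (y), 10 mm thick (about 0.24 kg), with a square end at -x and a half-round end with two drilled holes at +x; origin in the middle of its underside. It starts flat on the bench at the left. Two to four such bars are present; absent ones read None.
- bar1_square_end (a point): Middle of the square end face of bar1, 65 mm from its middle and 5 mm above its underside.
- bar1_round_end (a point): Extreme point of the round end of bar1, 65 mm from its middle and 5 mm above its underside.
- bar2: Steel side bar, flat, 130 mm long (x), 25 mm wide (y), 10 mm thick (about 0.24 kg), with a square end at -x and a half-round end with two drilled holes at +x; origin in the middle of its underside. It starts flat on the bench at the left. Two to four such bars are present; absent ones read None.
- bar2_square_end (a point): Middle of the square end face of bar2, 65 mm from its middle and 5 mm above its underside.
- bar2_round_end (a point): Extreme point of the round end of bar2, 65 mm from its middle and 5 mm above its underside.
- bar3: Steel side bar, flat, 130 mm long (x), 25 mm wide (y), 10 mm thick (about 0.24 kg), with a square end at -x and a half-round end with two drilled holes at +x; origin in the middle of its underside. It starts flat on the bench at the left. Two to four such bars are present; absent ones read None.
- bar3_square_end (a point): Middle of the square end face of bar3, 65 mm from its middle and 5 mm above its underside.
- bar3_round_end (a point): Extreme point of the round end of bar3, 65 mm from its middle and 5 mm above its underside.
- jar: Bystander: glass jar with steel cap, 60 mm across, 85 mm high, standing on the bench at the left; origin under its centre.
- mug: Bystander: white mug, 80 mm across, 90 mm high, standing at the near right; origin under its centre.
There are look-alikes about, which are no part of the job. What is shaped like the offcut2 but purple or turquoise is not meant.

How it is judged:
By the outcome, as a careful person would: the job done as asked, in the order asked, and still so for the second after the job is handed in, with the robot touching nothing.
Of bar0, bar1, bar2, bar3 only 2 to 4 are there at a start; the rules pass over those that are not, and their reading is None.
At some moment in a run one of bar0, bar1, bar2, bar3 may be knocked a few centimetres aside while the robot is not near it.
It also fails if it takes over 210 s, if anything falls off the work surface, if the arm or the gripper's body presses on something with over 40 N, if the wrist force passes 120 N, or if a joint passes its speed limit or range.

### The arm

A 6-joint arm with a two-finger parallel gripper is mounted at the origin on the work surface. World frame = base frame: x ahead of the robot, y to its left, z up, the work surface at z = 0. Lengths are in m, angles in rad, forces in N, time in s.
With the tool pointing down it reaches from about 0.4 to 0.825 m from the base axis. Payload 7 kg.
Tool frame: the origin (TCP) lies at the centre of the arm's flange, where the gripper is bolted on; the fingertips stand 178 mm ahead of it and the grasp point (between the pads) lies 159 mm ahead of it; z points along the fingers, y is the direction in which the jaws open and shut (so a half turn about z gives the same grasp; the last joint's range is limited). The gripper opens to 88 mm and grips with 3 to 60 N. Pads are 19 mm wide; open, the fingers measure 130 mm over their backs; the gripper's body (78 mm by 193 mm) begins 47 mm behind the grasp point.
Start: joints at [1.549, 0.359, 0.012, 0, -1.224, -0.288], TCP at [0.206, 0.643, 0.405] pointing down, gripper open.
Joint ranges: [-3.07, 3.07], [-1.43, 2.12], [-1.02, 1.25], [-3.03, 1.67], [-3.05, -0], [-3.03, 3.03]. Speed limits (rad/s): [2.39, 2.39, 3.01, 3.14, 3.14, 3.14].

### API

Orientations are given as [roll, pitch, yaw] about the fixed x, y, z axes, in that order (R = Rz(yaw) Ry(pitch) Rx(roll)).
In Python, from station import * gives the robot as it stands.
- The arm moves only by the tool send_rows, never from a script. Its argument "motion" is a list of rows, each an object with "offset": the shift along the tool's x, y, z in cm, a list of three; "turn": the turn about the tool's z in degrees. In form: [{"offset": [x, y, z], "turn": turn}, ...]. A call has 1 to 8 rows; each row is the pose to reach, as a shift and turn from the pose commanded when the call began, along the tool's axes at that moment; what a row does not reach only later rows make up. A row lasts 1/10 s, in which the tool goes at most 50 mm and 8.59 degrees, less where a joint would pass 70% of its speed; a pose out of reach is approached as far as the arm can. A call with a gripper value outside its range is refused whole. "hand" is the opening, from -1 (shut) to 1 (fully open), set as the call begins (left out, the last holds). The fingers move at their own pace and stop on an object; "squeeze" is the grip in N (left out, the last holds). Time passes only in rows, so rows that repeat a pose let the fingers close. It gives the time, the measured TCP pose, the force and the opening at its end, in the units of the state.
- get_state(): the state, without advancing time (a new reading comes with each control period).
- grab_frame(name): name is "scene" or "top"; returns a dict with "frame" (480x640x3 uint8, blue, green, red), "range_z" (480x640 float32, m along the optical axis (not along the pixel's ray), 0 where there is no reading), "vertical_fov" (degrees; the focal length in pixels is half the picture's height over the tangent of half this angle, whatever the lens; pixels are square), "cx", "cy" (the principal point, pixels), "cam_to_world" (4x4, takes a point from camera to world coordinates). Camera axes: x right, y up, looking along -z (the intrinsics and any distortion apply to the point x, -y, -z); pixel columns grow to the right and rows downward; lengths in m; the calibration is good to about 2 mm. A picture is of the moment at which its call begins.
- job_done(): hands the job in, once; it reports no verdict.
The state is a dict: "t": time; "q": joint angles; "qd": joint speeds; "joint_efforts": joint torques, N m; "eef_pos": TCP position; "ee_rot": TCP orientation; "force": force on the tool from outside, world axes, zero at the start; "moment": the same for the moment, N m; "width": finger opening in m.
Only numpy, scipy, OpenCV 4.12 (cv2) and the standard library are available. Lean on these libraries where they do the work, as an engineer would, in place of code of your own. Each camera call takes 0.05 s, during which the arm holds its last target. There are 200 camera calls.

## Working session

There is one attempt and no reset: what is moved stays moved. The work goes in short steps, Python scripts to look and compute and a tool call to move; the robot and the scene stay as the last step left them, time stands still between calls to the robot, and variables do not carry over. Pictures are saved under pics/ and viewed, about 12 in all and at most 16, crops included, and the job is handed in when it is done.

Besides the shell and the picture viewer there is one more tool, called as a command line: name --argument value ..., lists and objects as JSON in quotes. send_rows: Moves the arm, as the interface text tells. Its arguments: {"type":"object","properties":{"motion":{"type":"array"},"hand":{"type":"number"},"squeeze":{"type":"number"}},"required":["motion"]}

```bash
mkdir -p pics; ls; cat > h.py <<'E'
from station import *
import numpy as np, cv2
def grab(n):
    f=grab_frame(n); f['f']=240/np.tan(np.radians(f['vertical_fov'])/2); return f
def cloud(f):
    z=f['range_z']; v,u=np.mgrid[0:480,0:640]
    p=np.stack([(u-f['cx'])/f['f']*z,-(v-f['cy'])/f['f']*z,-z,np.ones_like(z)],-1)
    return (p@np.array(f['cam_to_world']).T)[...,:3]
def ray(f,u,v,h):
    M=np.array(f['cam_to_world']); d=M[:3,:3]@np.array([(u-f['cx'])/f['f'],-(v-f['cy'])/f['f'],-1]); o=M[:3,3]
    return o+d*(h-o[2])/d[2]
def proj(f,p):
    M=np.linalg.inv(np.array(f['cam_to_world'])); c=M@np.append(p,1)
    return f['cx']+f['f']*c[0]/-c[2], f['cy']-f['f']*c[1]/-c[2]
E
python3 - <<'E'
from h import *
for n in('scene','top'):
    f=grab(n); cv2.imwrite(f'pics/{n}0.png',f['frame']); print(n,{k:f[k] for k in f if k not in('frame','range_z')})
    z=f['range_z'];print((z>0).mean(),z[z>0].min(),z.max())
print(get_state())
E
```

```text
pics
scene {'vertical_fov': 52.30717994709161, 'cx': 311.9873875297515, 'cy': 242.13044929455475, 'cam_to_world': array([[-0.87754801, -0.27757387,  0.390976  ,  0.99723386],
       [ 0.4794238 , -0.49451595,  0.72498745,  0.99679709],
       [-0.0078937 ,  0.82365449,  0.56703701,  0.87432169],
       [ 0.        ,  0.        ,  0.        ,  1.        ]]), 'f': np.float64(488.74335178579537)}
0.995703125 0.71393025 3.9991813
top {'vertical_fov': 49.517598368725274, 'cx': 320.9634199306868, 'cy': 239.95987751540537, 'cam_to_world': array([[-0.04666567,  0.97616737, -0.2119424 ,  0.14968314],
       [-0.99890404, -0.04636948,  0.00637037,  0.010999  ],
       [-0.00360911,  0.2120074 ,  0.9772614 ,  1.48857465],
       [ 0.        ,  0.        ,  0.        ,  1.        ]]), 'f': np.float64(520.3900293485176)}
0.9960091145833333 0.6224773 2.5377667
{'t': 0.1, 'q': array([ 1.54908406e+00,  3.59278488e-01,  1.11636283e-02, -3.22201697e-04,
       -1.22405916e+00, -2.88079833e-01]), 'qd': array([-0.00060394, -0.00258517,  0.00186618,  0.00072852,  0.00098708,
       -0.00037861]), 'joint_efforts': array([-1.46288930e-03, -5.84162557e+01,  2.93752581e+01,  7.01554567e+00,
        1.02061545e-02, -4.42199075e-05]), 'eef_pos': array([0.20574132, 0.64270217, 0.40384322]), 'ee_rot': array([ 3.14018567e+00, -1.01029567e-04, -3.09901732e-01]), 'force': array([6.31048820e-01, 4.68408627e-01, 4.98875233e-04]), 'moment': array([ 0.03012341,  0.00483431, -0.01206464]), 'width': 0.08746244735384245}
```

View pics/scene0.png

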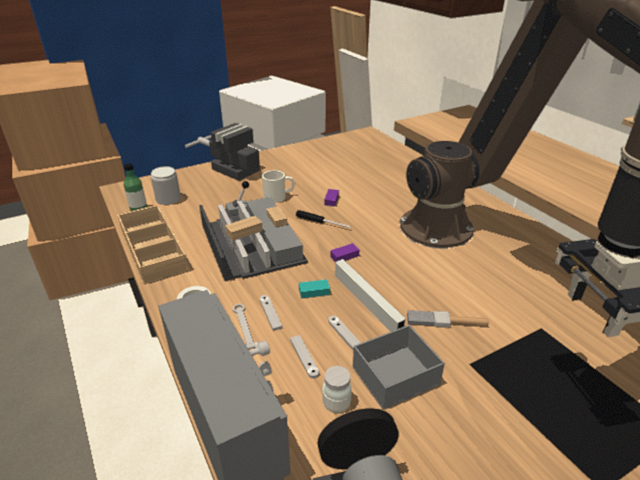

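View pics/top0.png

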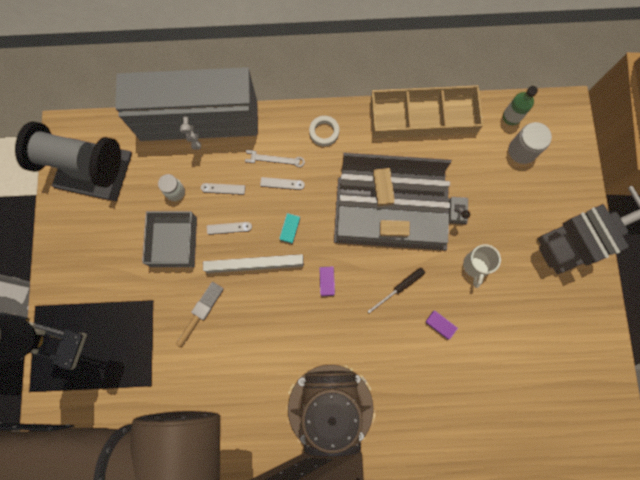

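The top view shows three bars at (222,189), (282,184) and (229,228), with the spanner at (275,158) as a look-alike. Plywood offcut is at (384,186). Offcut2 candidates are tan on the ledge (395,228), turquoise (290,228) and purple (327,281) and (441,325); I choose the tan one. The straightedge is at (253,264) and the bin at (170,240).

```bash
cat > m.py <<'E'
from h import *
def rect(P,xr,yr,zr,extra=None,verbose=True):
    """min-area rectangle in world xy of the points in a box"""
    m=(P[...,0]>xr[0])&(P[...,0]<xr[1])&(P[...,1]>yr[0])&(P[...,1]<yr[1])&(P[...,2]>zr[0])&(P[...,2]<zr[1])
    if extra is not None: m&=extra
    n,l,s,c=cv2.connectedComponentsWithStats(m.astype(np.uint8)); 
    out=[]
    for i in range(1,n):
        if s[i,4]<40: continue
        q=P[l==i]; r=cv2.minAreaRect((q[:,:2]*1000).astype(np.float32))
        (a,b),(w,h),t=r
        if w<h: w,h,t=h,w,t+90
        t=(t+90)%180-90
        out.append((round(a,1),round(b,1),round(w,1),round(h,1),round(t,1),round(1000*np.median(q[:,2]),1),tuple(np.round(c[i]).astype(int))))
    return out
E
python3 - <<'E'
from m import *
f=grab('top');P=cloud(f);hsv=cv2.cvtColor(f['frame'],cv2.COLOR_BGR2HSV)
print('bench z',np.median(P[300:310,520:560,2]), np.median(P[330:340,250:270,2]))
for n,zr in (('low',(.005,.02)),('mid',(.04,.06)),('ledge',(.058,.0675)),('rail',(.0675,.076)),('off',(.078,.12))):
    print(n); [print('  ',r) for r in rect(P,(.3,.85),(-.45,.55),zr)]
im=cv2.resize(f['frame'][130:290,140:500],None,fx=2.2,fy=2.2,interpolation=cv2.INTER_CUBIC); cv2.imwrite('pics/crop1.png',im)
E
```

```text
bench z 0.0006677624550784911 -0.001140702721137754
low
   (830.1, -423.9, 51.8, 37.2, -89.2, np.float64(8.0), (np.int64(455), np.int64(119)))
   (829.7, -229.0, 94.6, 40.1, 89.6, np.float64(7.7), (np.int64(391), np.int64(122)))
   (830.0, -335.3, 92.5, 39.6, -89.8, np.float64(7.8), (np.int64(425), np.int64(120)))
   (831.6, -24.5, 58.2, 22.3, 80.6, np.float64(13.5), (np.int64(324), np.int64(123)))
   (783.4, -283.9, 224.5, 7.4, 89.7, np.float64(13.2), (np.int64(411), np.int64(135)))
   (732.4, 131.6, 178.4, 42.9, 82.1, np.float64(8.3), (np.int64(272), np.int64(158)))
   (668.9, -220.9, 311.1, 34.6, 83.1, np.float64(12.9), (np.int64(394), np.int64(171)))
   (652.0, 109.6, 131.6, 34.3, 83.8, np.float64(10.1), (np.int64(282), np.int64(183)))
   (536.5, -209.1, 340.9, 201.0, 81.4, np.float64(12.2), (np.int64(368), np.int64(218)))
   (640.4, 289.6, 129.6, 37.9, 87.8, np.float64(10.1), (np.int64(222), np.int64(188)))
   (595.5, -298.0, 167.1, 46.3, 84.2, np.float64(13.2), (np.int64(420), np.int64(194)))
   (565.2, -114.9, 94.1, 4.0, 83.7, np.float64(14.8), (np.int64(359), np.int64(206)))

[... 2973 characters left out ...]
off
   (801.0, 274.5, 205.7, 48.3, -76.8, np.float64(102.4), (np.int64(218), np.int64(126)))
   (803.4, 461.4, 150.2, 7.6, 89.9, np.float64(99.7), (np.int64(154), np.int64(128)))
   (686.8, -224.9, 306.3, 15.1, 83.1, np.float64(84.2), (np.int64(396), np.int64(157)))
   (599.3, -178.7, 102.5, 45.9, 3.8, np.float64(100.0), (np.int64(383), np.int64(186)))
   (643.0, 430.1, 54.5, 49.8, 6.2, np.float64(83.9), (np.int64(167), np.int64(183)))
   (503.6, -395.1, 25.2, 22.2, 4.4, np.float64(113.6), (np.int64(465), np.int64(214)))
   (480.7, -201.9, 79.2, 41.8, 85.9, np.float64(89.2), (np.int64(394), np.int64(227)))
   (375.2, -425.8, 92.7, 46.4, -1.3, np.float64(88.6), (np.int64(477), np.int64(261)))
```

View pics/crop1.png

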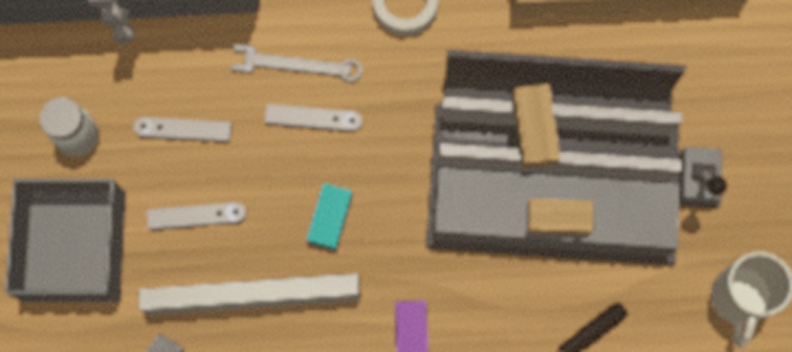

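```bash
cat >> m.py <<'E'
def bars(f,boxes,h=.010,smax=70,vmin=110):
    hsv=cv2.cvtColor(f['frame'],cv2.COLOR_BGR2HSV)
    for (u0,v0,u1,v1) in boxes:
        m=np.zeros((480,640),np.uint8); s=hsv[v0:v1,u0:u1]
        m[v0:v1,u0:u1]=(s[...,1]<smax)&(s[...,2]>vmin)
        c=max(cv2.findContours(m,cv2.RETR_EXTERNAL,cv2.CHAIN_APPROX_NONE)[0],key=cv2.contourArea)
        q=np.array([ray(f,u,v,h)[:2]*1000 for u,v in c[:,0]],np.float32)
        (a,b),(w,hh),t=cv2.minAreaRect(q)
        if w<hh: w,hh,t=hh,w,t+90
        print('bar',np.round([a,b,w,hh,(t+90)%180-90],1),'px',np.round(c[:,0].mean(0)))
E
python3 - <<'E'
from m import *
f=grab('top')
bars(f,[(198,176,248,202),(255,172,308,195),(200,214,258,240)])
bars(f,[(198,248,308,276)],h=.05)
for u,v in ((146.4,212.7),(195.5,212.7),(144.5,265.5),(194.5,265.5)): print('bin',ray(f,u,v,.07)[:2].round(3))
hsv=cv2.cvtColor(f['frame'],cv2.COLOR_BGR2HSV); print(hsv[188,225],hsv[228,225],hsv[195,225])
E
```

```text
bar [641.3 286.5 129.8  28.1  84.1] px [223. 188.]
bar [648.9 109.  131.2  28.7  82.3] px [282. 183.]
bar [520.1 268.3 129.1  28.4 -88.4] px [229. 228.]
bar [405.7 196.  278.8  30.8 -88.7] px [253. 263.]
bin [0.559 0.491]
bin [0.553 0.352]
bin [0.408 0.492]
bin [0.402 0.354]
[ 19  28 189] [ 18  29 191] [ 17 128 179]
```

```bash
cat > p.py <<'E'
import numpy as np
def plan(s,ws):
    """s and ws: (x,y,z mm, yaw deg), tool down; prints offset cm / turn deg of each leg from the one before"""
    for w in ws:
        a=np.radians(s[3]); d=np.subtract(w[:3],s[:3])/10
        print(w,'->',np.round([d[0]*np.cos(a)+d[1]*np.sin(a), d[0]*np.sin(a)-d[1]*np.cos(a), -d[2]],1),'turn',round(s[3]-w[3],1)); s=w
E
python3 - <<'E'
from m import *; from p import plan
f=grab('top');P=cloud(f)
m=(P[...,2]>.064)&(P[...,2]<.076)&(P[...,0]>.36)&(P[...,0]<.6)&(P[...,1]>.33)&(P[...,1]<.53)
q=P[m]*1000;print('bin',cv2.minAreaRect(q[:,:2].astype(np.float32)),np.percentile(q[:,:2],[2,98],axis=0))
plan((206,643,405,-17.8),[(340,370,400,-10),(475,90,400,-4),(599,-179,330,4),(599,-179,256,4)])
plan((599,-179,256,4),[(599,-179,360,4),(570,60,360,2),(500,340,360,0)])
E
```

```text
bin ((488.4088134765625, 433.7390441894531), (133.11599731445312, 149.52671813964844), 87.28305053710938) [[413.42863145 367.13053021]
 [563.99629901 500.48258047]]
(340, 370, 400, -10) -> [21.1 21.9  0.5] turn -7.8
(475, 90, 400, -4) -> [18.2 25.2 -0. ] turn -6
(599, -179, 330, 4) -> [14.2 26.   7. ] turn -8
(599, -179, 256, 4) -> [0.  0.  7.4] turn 0
(599, -179, 360, 4) -> [  0.    0.  -10.4] turn 0
(570, 60, 360, 2) -> [ -1.2 -24.   -0. ] turn 2
(500, 340, 360, 0) -> [ -6.  -28.2  -0. ] turn 2
```

send_rows --motion '[{"offset": [21.1,21.9,0.5],"turn": -7.8},{"offset": [21.1,21.9,0.5],"turn": -7.8},{"offset": [21.1,21.9,0.5],"turn": -7.8},{"offset": [21.1,21.9,0.5],"turn": -7.8},{"offset": [21.1,21.9,0.5],"turn": -7.8},{"offset": [21.1,21.9,0.5],"turn": -7.8},{"offset": [21.1,21.9,0.5],"turn": -7.8}]' --hand 1

```text
t: 0.95
eef_pos: [0.341, 0.3656, 0.4]
ee_rot: [3.141, 0.0, -0.177]
force: [0.7, 1.3, 0.7]
width: 0.0879
```

send_rows --motion '[{"offset": [18.2,25.2,0],"turn": -6},{"offset": [18.2,25.2,0],"turn": -6},{"offset": [18.2,25.2,0],"turn": -6},{"offset": [18.2,25.2,0],"turn": -6},{"offset": [18.2,25.2,0],"turn": -6},{"offset": [18.2,25.2,0],"turn": -6},{"offset": [18.2,25.2,0],"turn": -6}]'

```text
t: 1.65
eef_pos: [0.4768, 0.0869, 0.3996]
ee_rot: [3.141, 0.0, -0.073]
force: [0.7, 0.6, 0.2]
width: 0.0878
```

send_rows --motion '[{"offset": [14.2,26.0,7],"turn": -8},{"offset": [14.2,26.0,7],"turn": -8},{"offset": [14.2,26.0,7],"turn": -8},{"offset": [14.2,26.0,7],"turn": -8},{"offset": [14.2,26.0,7],"turn": -8},{"offset": [14.2,26.0,7],"turn": -8},{"offset": [14.2,26.0,7],"turn": -8},{"offset": [14.2,26.0,7],"turn": -8}]'

```text
t: 2.45
eef_pos: [0.5999, -0.1801, 0.328]
ee_rot: [-3.141, 0.002, 0.068]
force: [-0.7, 0.7, -0.2]
width: 0.0875
```

send_rows --motion '[{"offset": [0,0,3],"turn": 0},{"offset": [0,0,6],"turn": 0},{"offset": [0,0,7.2],"turn": 0},{"offset": [0,0,7.2],"turn": 0},{"offset": [0,0,7.2],"turn": 0}]'

```text
t: 2.95
eef_pos: [0.6001, -0.1782, 0.259]
ee_rot: [3.141, -0.001, 0.072]
force: [-0.2, -0.5, 0.5]
width: 0.0875
```

send_rows --motion '[{"offset": [0,0,0],"turn": 0},{"offset": [0,0,0],"turn": 0},{"offset": [0,0,0],"turn": 0},{"offset": [0,0,0],"turn": 0},{"offset": [0,0,0],"turn": 0},{"offset": [0,0,0],"turn": 0}]' --hand -1 --squeeze 20

```text
t: 3.55
eef_pos: [0.5994, -0.1789, 0.2577]
ee_rot: [3.142, 0.0, 0.071]
force: [-0.3, 0.2, -0.8]
width: 0.0453
```

send_rows --motion '[{"offset": [0,0,-3],"turn": 0},{"offset": [0,0,-7],"turn": 0},{"offset": [0,0,-10.4],"turn": 0},{"offset": [0,0,-10.4],"turn": 0}]'

```text
t: 3.95
eef_pos: [0.6008, -0.1792, 0.3672]
ee_rot: [3.14, -0.008, 0.071]
force: [0.5, 1.2, -0.4]
width: 0.0447
```

send_rows --motion '[{"offset": [-1.2,-24,0],"turn": 2},{"offset": [-1.2,-24,0],"turn": 2},{"offset": [-1.2,-24,0],"turn": 2},{"offset": [-1.2,-24,0],"turn": 2},{"offset": [-1.2,-24,0],"turn": 2},{"offset": [-1.2,-24,0],"turn": 2}]'

```text
t: 4.55
eef_pos: [0.5699, 0.0637, 0.3611]
ee_rot: [-3.141, 0.0, 0.04]
force: [0.0, -0.5, -0.2]
width: 0.0451
```

send_rows --motion '[{"offset": [-6,-28.2,0],"turn": 2},{"offset": [-6,-28.2,0],"turn": 2},{"offset": [-6,-28.2,0],"turn": 2},{"offset": [-6,-28.2,0],"turn": 2},{"offset": [-6,-28.2,0],"turn": 2},{"offset": [-6,-28.2,0],"turn": 2},{"offset": [-6,-28.2,0],"turn": 2}]'

```text
t: 5.25
eef_pos: [0.4995, 0.3431, 0.3606]
ee_rot: [3.141, 0.0, 0.005]
force: [-0.2, 0.2, -1.9]
width: 0.0447
```

send_rows --motion '[{"offset": [-1.2,-4.7,0],"turn": 3},{"offset": [-1.2,-9.4,2],"turn": 3},{"offset": [-1.2,-9.4,6],"turn": 3},{"offset": [-1.2,-9.4,6],"turn": 3},{"offset": [-1.2,-9.4,6],"turn": 3}]'

```text
t: 5.75
eef_pos: [0.4886, 0.4325, 0.3009]
ee_rot: [3.139, 0.001, -0.052]
force: [0.6, 1.5, -0.3]
width: 0.0448
```

```bash
python3 - <<'E'
from m import *
f=grab('top');cv2.imwrite('pics/t2.png',cv2.resize(f['frame'][130:330,100:440],None,fx=2.2,fy=2.2))
s=get_state();print(s['eef_pos'],s['ee_rot'],s['width'])
E
```

```text
[0.48908664 0.43271393 0.30260789] [ 3.14122342e+00 -6.18942433e-04 -5.19037253e-02] 0.04462162921587528
```

View pics/t2.png

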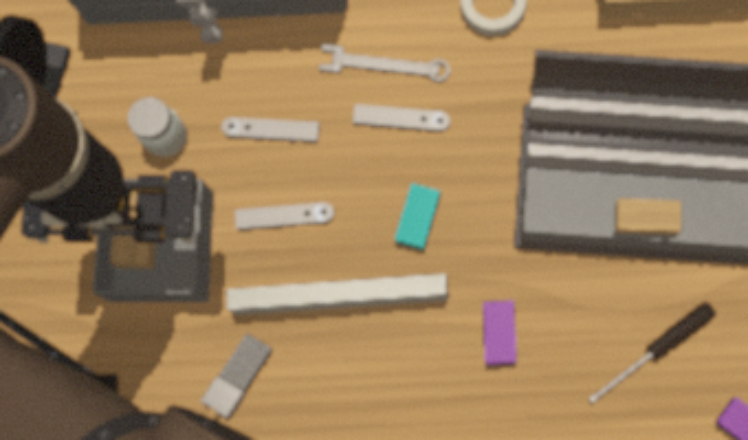

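The offcut is held over the bin (crop about 150,240); the bars have not moved. Lowering and releasing.

send_rows --motion '[{"offset": [0,0,3],"turn": 0},{"offset": [0,0,6],"turn": 0},{"offset": [0,0,8],"turn": 0},{"offset": [0,0,8],"turn": 0},{"offset": [0,0,8],"turn": 0}]'

```text
t: 6.3
eef_pos: [0.4893, 0.4333, 0.2238]
ee_rot: [-3.14, -0.002, -0.052]
force: [0.6, 0.8, 0.2]
width: 0.0449
```

send_rows --motion '[{"offset": [0,0,0],"turn": 0},{"offset": [0,0,0],"turn": 0},{"offset": [0,0,0],"turn": 0},{"offset": [0,0,0],"turn": 0},{"offset": [0,0,0],"turn": 0}]' --hand 0.36

```text
t: 6.8
eef_pos: [0.4884, 0.4334, 0.222]
ee_rot: [-3.141, -0.0, -0.051]
force: [0.0, 0.5, -0.3]
width: 0.0597
```

send_rows --motion '[{"offset": [0,0,-5],"turn": 0},{"offset": [0,0,-10],"turn": 0},{"offset": [0,0,-14],"turn": 0},{"offset": [0,0,-14],"turn": 0}]'

```text
t: 7.2
eef_pos: [0.4895, 0.4344, 0.3691]
ee_rot: [-3.133, -0.007, -0.05]
force: [0.3, 0.1, -0.7]
width: 0.0597
```

```bash
python3 - <<'E'
from p import plan
plan((488,434,362,-3),[(520,110,360,-45),(481,-202,320,-94),(481,-202,248,-94),(481,-202,350,-94),(520,110,350,-94),(488,425,320,-94),(488,425,242,-94)])
E
```

```text
(520, 110, 360, -45) -> [ 4.9 32.2  0.2] turn 42
(481, -202, 320, -94) -> [19.3 24.8  4. ] turn 49
(481, -202, 248, -94) -> [-0.   0.   7.2] turn 0
(481, -202, 350, -94) -> [ -0.    0.  -10.2] turn 0
(520, 110, 350, -94) -> [-31.4  -1.7  -0. ] turn 0
(488, 425, 320, -94) -> [-31.2   5.4   3. ] turn 0
(488, 425, 242, -94) -> [-0.   0.   7.8] turn 0
```

send_rows --motion '[{"offset": [4.9,32.2,0.2],"turn": 42},{"offset": [4.9,32.2,0.2],"turn": 42},{"offset": [4.9,32.2,0.2],"turn": 42},{"offset": [4.9,32.2,0.2],"turn": 42},{"offset": [4.9,32.2,0.2],"turn": 42},{"offset": [4.9,32.2,0.2],"turn": 42},{"offset": [4.9,32.2,0.2],"turn": 42},{"offset": [4.9,32.2,0.2],"turn": 42}]' --hand 0.6

```text
t: 8.0
eef_pos: [0.5205, 0.1062, 0.3598]
ee_rot: [3.141, 0.0, -0.788]
force: [-0.5, 0.5, 0.1]
width: 0.07
```

send_rows --motion '[{"offset": [19.3,24.8,0],"turn": 49},{"offset": [19.3,24.8,0],"turn": 49},{"offset": [19.3,24.8,0],"turn": 49},{"offset": [19.3,24.8,0],"turn": 49},{"offset": [19.3,24.8,0],"turn": 49},{"offset": [19.3,24.8,0],"turn": 49},{"offset": [19.3,24.8,2],"turn": 49},{"offset": [19.3,24.8,4],"turn": 49}]'

```text
t: 8.8
eef_pos: [0.482, -0.2045, 0.3195]
ee_rot: [-3.14, -0.0, -1.643]
force: [-0.7, 0.2, -0.6]
width: 0.07
```

send_rows --motion '[{"offset": [0,0,3],"turn": 0},{"offset": [0,0,6],"turn": 0},{"offset": [0,0,7.2],"turn": 0},{"offset": [0,0,7.2],"turn": 0},{"offset": [0,0,7.2],"turn": 0}]'

```text
t: 9.3
eef_pos: [0.4829, -0.2024, 0.2485]
ee_rot: [-3.141, -0.0, -1.639]
force: [0.4, 0.1, -0.8]
width: 0.07
```

send_rows --motion '[{"offset": [0,0,0],"turn": 0},{"offset": [0,0,0],"turn": 0},{"offset": [0,0,0],"turn": 0},{"offset": [0,0,0],"turn": 0},{"offset": [0,0,0],"turn": 0},{"offset": [0,0,0],"turn": 0}]' --hand -1 --squeeze 20

```text
t: 9.9
eef_pos: [0.4821, -0.2026, 0.248]
ee_rot: [-3.141, -0.0, -1.64]
force: [-2.3, 1.4, 5.9]
width: 0.04
```

send_rows --motion '[{"offset": [0,0,-3],"turn": 0},{"offset": [0,0,-7],"turn": 0},{"offset": [0,0,-10.2],"turn": 0},{"offset": [0,0,-10.2],"turn": 0}]'

```text
t: 10.3
eef_pos: [0.4835, -0.2029, 0.3543]
ee_rot: [-3.134, -0.001, -1.639]
force: [0.3, 0.3, -0.8]
width: 0.0395
```

Offcut2 is gripped (40 mm). On to the bin.

send_rows --motion '[{"offset": [-31.4,-1.7,0],"turn": 0},{"offset": [-31.4,-1.7,0],"turn": 0},{"offset": [-31.4,-1.7,0],"turn": 0},{"offset": [-31.4,-1.7,0],"turn": 0},{"offset": [-31.4,-1.7,0],"turn": 0},{"offset": [-31.4,-1.7,0],"turn": 0},{"offset": [-31.4,-1.7,0],"turn": 0},{"offset": [-31.4,-1.7,0],"turn": 0}]'

```text
t: 11.1
eef_pos: [0.5208, 0.1116, 0.3488]
ee_rot: [3.141, -0.0, -1.637]
force: [-0.1, -0.2, -2.0]
width: 0.0396
```

send_rows --motion '[{"offset": [-31.2,5.4,0],"turn": 0},{"offset": [-31.2,5.4,0],"turn": 0},{"offset": [-31.2,5.4,0],"turn": 0},{"offset": [-31.2,5.4,0],"turn": 0},{"offset": [-31.2,5.4,0],"turn": 0},{"offset": [-31.2,5.4,0],"turn": 0},{"offset": [-31.2,5.4,0],"turn": 0},{"offset": [-31.2,5.4,3],"turn": 0}]'

```text
t: 11.9
eef_pos: [0.4893, 0.4269, 0.3222]
ee_rot: [-3.137, 0.005, -1.637]
force: [0.1, 0.1, -0.1]
width: 0.0396
```

```bash
python3 - <<'E'
from m import *
f=grab('top');P=cloud(f)
s=get_state();print(s['eef_pos'],s['ee_rot'],s['width'])
print(rect(P,(.4,.58),(.36,.51),(.02,.06)))
cv2.imwrite('pics/t3.png',cv2.resize(f['frame'][180:300,110:260],None,fx=4,fy=4))
E
```

```text
[0.48768733 0.42388699 0.31429041] [ 3.13809280e+00 -3.08388729e-03 -1.64005370e+00] 0.03963721702998318
[(560.0, 410.1, 73.8, 4.3, 88.4, np.float64(41.5), (np.int64(178), np.int64(214))), (456.1, 398.5, 196.4, 97.9, -43.3, np.float64(40.2), (np.int64(182), np.int64(249))), (487.2, 431.6, 99.1, 47.2, -3.7, np.float64(32.8), (np.int64(173), np.int64(244)))]
```

View pics/t3.png

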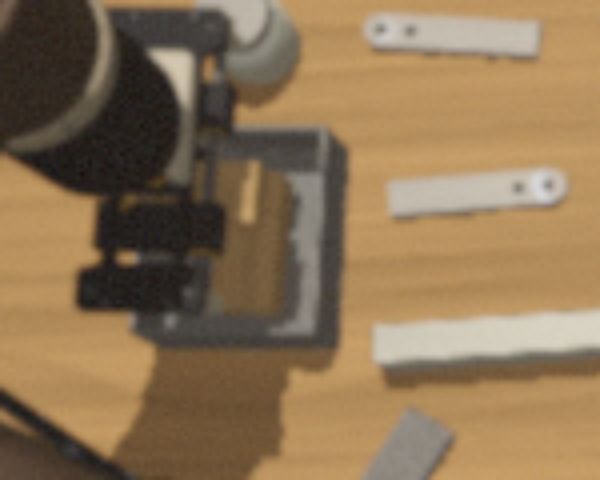

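send_rows --motion '[{"offset": [0,0,3],"turn": 0},{"offset": [0,0,6],"turn": 0},{"offset": [0,0,8],"turn": 0},{"offset": [0,0,9.2],"turn": 0},{"offset": [0,0,9.2],"turn": 0},{"offset": [0,0,9.2],"turn": 0}]'

```text
t: 12.55
eef_pos: [0.4889, 0.4241, 0.2284]
ee_rot: [-3.141, 0.0, -1.64]
force: [-0.8, 0.6, 0.2]
width: 0.0398
```

send_rows --motion '[{"offset": [0,0,0],"turn": 0},{"offset": [0,0,0],"turn": 0},{"offset": [0,0,0],"turn": 0},{"offset": [0,0,0],"turn": 0},{"offset": [0,0,0],"turn": 0}]' --hand 0.36

```text
t: 13.05
eef_pos: [0.4883, 0.4245, 0.2279]
ee_rot: [-3.141, 0.0, -1.64]
force: [-0.9, -0.4, 0.1]
width: 0.0596
```

send_rows --motion '[{"offset": [0,0,-5],"turn": 0},{"offset": [0,0,-10],"turn": 0},{"offset": [0,0,-12.2],"turn": 0},{"offset": [0,0,-12.2],"turn": 0}]'

```text
t: 13.45
eef_pos: [0.489, 0.4252, 0.3546]
ee_rot: [-3.137, 0.006, -1.639]
force: [0.0, -0.1, -0.1]
width: 0.0593
```

```bash
python3 - <<'E'
from p import plan
# cmd (488,425,350,-94); bar1
plan((488,425,350,-94),[(649,109,330,-97.5),(649,109,190,-97.5),(649,109,182,-97.5)])
E
```

```text
(649, 109, 330, -97.5) -> [ 30.4 -18.3   2. ] turn 3.5
(649, 109, 190, -97.5) -> [-0.  0. 14.] turn 0.0
(649, 109, 182, -97.5) -> [-0.   0.   0.8] turn 0.0
```

```bash
python3 - <<'E'
from m import *
f=grab('top');P=cloud(f)
bars(f,[(200,170,250,205),(252,170,310,197),(200,208,260,243)])
print(rect(P,(.4,.58),(.36,.51),(.045,.064)))
E
```

```text
bar [641.4 286.5 129.9  28.6  83.9] px [223. 188.]
bar [649.  108.9 131.2  28.5  82.3] px [282. 183.]
bar [520.  268.3 129.2  28.2 -88.2] px [229. 228.]
[(561.1, 417.0, 73.3, 4.8, 87.6, np.float64(54.4), (np.int64(174), np.int64(213))), (456.7, 397.9, 195.4, 94.9, -42.6, np.float64(56.8), (np.int64(182), np.int64(246))), (492.1, 419.7, 73.7, 42.3, 86.8, np.float64(57.2), (np.int64(174), np.int64(236)))]
```

send_rows --motion '[{"offset": [30.4,-18.3,2],"turn": 3},{"offset": [30.4,-18.3,2],"turn": 3},{"offset": [30.4,-18.3,2],"turn": 3},{"offset": [30.4,-18.3,2],"turn": 3},{"offset": [30.4,-18.3,2],"turn": 3},{"offset": [30.4,-18.3,2],"turn": 3},{"offset": [30.4,-18.3,2],"turn": 3},{"offset": [30.4,-18.3,2],"turn": 3}]'

```text
t: 14.3
eef_pos: [0.6511, 0.1038, 0.3272]
ee_rot: [3.139, -0.002, -1.697]
force: [-0.3, 0.5, -0.4]
width: 0.0596
```

send_rows --motion '[{"offset": [0,0,4],"turn": 0},{"offset": [0,0,8],"turn": 0},{"offset": [0,0,12],"turn": 0},{"offset": [0,0,14],"turn": 0},{"offset": [0,0,14.4],"turn": 0},{"offset": [0,0,14.8],"turn": 0},{"offset": [0,0,14.8],"turn": 0}]'

```text
t: 15.0
eef_pos: [0.6502, 0.1089, 0.1821]
ee_rot: [-3.141, 0.0, -1.692]
force: [0.4, 0.0, -0.5]
width: 0.0596
```

send_rows --motion '[{"offset": [0,0,0],"turn": 0},{"offset": [0,0,0],"turn": 0},{"offset": [0,0,0],"turn": 0},{"offset": [0,0,0],"turn": 0},{"offset": [0,0,0],"turn": 0},{"offset": [0,0,0],"turn": 0},{"offset": [0,0,0],"turn": 0}]' --hand -1 --squeeze 30

```text
t: 15.7
eef_pos: [0.6498, 0.1085, 0.1819]
ee_rot: [3.141, -0.0, -1.692]
force: [-2.4, 0.5, 4.8]
width: 0.0245
```

send_rows --motion '[{"offset": [0,0,-2],"turn": 0},{"offset": [0,0,-6],"turn": 0},{"offset": [0,0,-10],"turn": 0},{"offset": [0,0,-14],"turn": 0},{"offset": [0,0,-14],"turn": 0}]'

```text
t: 16.2
eef_pos: [0.6517, 0.109, 0.3282]
ee_rot: [-3.132, 0.004, -1.691]
force: [0.7, -0.5, -1.5]
width: 0.0246
```

```bash
python3 - <<'E'
from m import *; from p import plan
o=np.array([593.1,-213.8]);t=np.radians(-6.75);R=np.array([[np.cos(t),-np.sin(t)],[np.sin(t),np.cos(t)]])
for y in(-70,0,70): print(y,(o+R@[-4,y]).round(1))
a=(o+R@[-4,-70]).round()
plan((649,109,322,-97),[(610,-90,330,-52),(a[0],a[1],300,-6.75)])
f=grab('scene');cv2.imwrite('pics/s1.png',f['frame'][150:390,160:480])
E
```

```text
-70 [ 580.9 -282.8]
0 [ 589.1 -213.3]
70 [ 597.4 -143.8]
(610, -90, 330, -52) -> [20.2  1.4 -0.8] turn -45
(np.float64(581.0), np.float64(-283.0), 300, -6.75) -> [13.4 14.2  3. ] turn -45.2
```

View pics/s1.png

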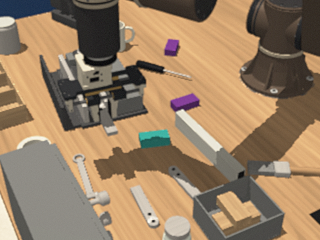

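send_rows --motion '[{"offset": [20.2,1.4,-0.8],"turn": -45},{"offset": [20.2,1.4,-0.8],"turn": -45},{"offset": [20.2,1.4,-0.8],"turn": -45},{"offset": [20.2,1.4,-0.8],"turn": -45},{"offset": [20.2,1.4,-0.8],"turn": -45},{"offset": [20.2,1.4,-0.8],"turn": -45},{"offset": [20.2,1.4,-0.8],"turn": -45}]'

```text
t: 16.95
eef_pos: [0.6111, -0.091, 0.328]
ee_rot: [3.14, 0.001, -0.908]
force: [0.4, -0.2, -1.3]
width: 0.0245
```

send_rows --motion '[{"offset": [13.4,14.2,0],"turn": -45.2},{"offset": [13.4,14.2,0],"turn": -45.2},{"offset": [13.4,14.2,0],"turn": -45.2},{"offset": [13.4,14.2,0],"turn": -45.2},{"offset": [13.4,14.2,0],"turn": -45.2},{"offset": [13.4,14.2,1],"turn": -45.2},{"offset": [13.4,14.2,3],"turn": -45.2},{"offset": [13.4,14.2,3],"turn": -45.2}]'

```text
t: 17.75
eef_pos: [0.5813, -0.2827, 0.2958]
ee_rot: [-3.14, 0.006, -0.12]
force: [-0.4, 0.5, -2.1]
width: 0.0244
```

send_rows --motion '[{"offset": [0,0,2],"turn": 0},{"offset": [0,0,4],"turn": 0},{"offset": [0,0,4.2],"turn": 0},{"offset": [0,0,4.4],"turn": 0},{"offset": [0,0,4.6],"turn": 0},{"offset": [0,0,4.6],"turn": 0}]'

```text
t: 18.35
eef_pos: [0.5827, -0.2833, 0.2545]
ee_rot: [3.141, -0.001, -0.118]
force: [-0.7, 0.2, -1.8]
width: 0.0243
```

send_rows --motion '[{"offset": [0,0,0.1],"turn": 0},{"offset": [0,0,0.2],"turn": 0},{"offset": [0,0,0.2],"turn": 0}]'

```text
t: 18.65
eef_pos: [0.5825, -0.2833, 0.252]
ee_rot: [3.142, -0.001, -0.118]
force: [0.9, -0.1, -1.1]
width: 0.0243
```

send_rows --motion '[{"offset": [0,0,0.1],"turn": 0},{"offset": [0,0,0.1],"turn": 0}]'

```text
t: 18.85
eef_pos: [0.5825, -0.2833, 0.2519]
ee_rot: [3.141, -0.001, -0.117]
force: [-2.4, 2.5, 5.9]
width: 0.0247
```

send_rows --motion '[{"offset": [0,0,0],"turn": 0},{"offset": [0,0,0],"turn": 0},{"offset": [0,0,0],"turn": 0},{"offset": [0,0,0],"turn": 0}]' --hand -0.09

```text
t: 19.25
eef_pos: [0.5824, -0.2834, 0.2506]
ee_rot: [3.142, 0.0, -0.118]
force: [0.2, -0.1, -1.1]
width: 0.0397
```

send_rows --motion '[{"offset": [0,0,-1],"turn": 0},{"offset": [0,0,-4],"turn": 0},{"offset": [0,0,-8],"turn": 0},{"offset": [0,0,-8],"turn": 0}]'

```text
t: 19.65
eef_pos: [0.5841, -0.284, 0.3376]
ee_rot: [3.139, -0.01, -0.117]
force: [1.3, -0.6, 0.7]
width: 0.04
```

```bash
python3 - <<'E'
from m import *; from p import plan
f=grab('top')
bars(f,[(200,170,250,205),(200,208,260,243)])
# next: bar2 at (521,268.5), bar yaw -88.5
plan((581,-283,331,-6.75),[(600,0,340,-50),(521,268,320,-88.5),(521,268,182,-88.5),(521,268,322,-88.5),(580,0,330,-45),(589,-213,300,-6.75)])
E
```

```text
bar [641.6 286.5 129.8  28.5  84.1] px [223. 188.]
bar [520.2 268.3 129.4  28.9 -88.2] px [228. 228.]
(600, 0, 340, -50) -> [ -1.4 -28.3  -0.9] turn 43.2
(521, 268, 320, -88.5) -> [-25.6 -11.2   2. ] turn 38.5
(521, 268, 182, -88.5) -> [ 0.  -0.  13.8] turn 0.0
(521, 268, 322, -88.5) -> [  0.  -0. -14.] turn 0.0
(580, 0, 330, -45) -> [26.9 -5.2 -0.8] turn -43.5
(589, -213, 300, -6.75) -> [15.7 14.4  3. ] turn -38.2
```

send_rows --motion '[{"offset": [-1.4,-28.3,-0.9],"turn": 43.2},{"offset": [-1.4,-28.3,-0.9],"turn": 43.2},{"offset": [-1.4,-28.3,-0.9],"turn": 43.2},{"offset": [-1.4,-28.3,-0.9],"turn": 43.2},{"offset": [-1.4,-28.3,-0.9],"turn": 43.2},{"offset": [-1.4,-28.3,-0.9],"turn": 43.2},{"offset": [-1.4,-28.3,-0.9],"turn": 43.2},{"offset": [-1.4,-28.3,-0.9],"turn": 43.2}]' --hand 0.36

```text
t: 20.5
eef_pos: [0.6016, 0.0007, 0.3394]
ee_rot: [3.141, 0.0, -0.869]
force: [0.5, 0.2, -0.0]
width: 0.0596
```

send_rows --motion '[{"offset": [-25.6,-11.2,2],"turn": 38.5},{"offset": [-25.6,-11.2,2],"turn": 38.5},{"offset": [-25.6,-11.2,2],"turn": 38.5},{"offset": [-25.6,-11.2,2],"turn": 38.5},{"offset": [-25.6,-11.2,2],"turn": 38.5},{"offset": [-25.6,-11.2,2],"turn": 38.5},{"offset": [-25.6,-11.2,2],"turn": 38.5},{"offset": [-25.6,-11.2,2],"turn": 38.5}]'

```text
t: 21.3
eef_pos: [0.5227, 0.2672, 0.3192]
ee_rot: [3.141, -0.001, -1.543]
force: [-0.0, -0.8, -0.4]
width: 0.0596
```

send_rows --motion '[{"offset": [0,0,4],"turn": 0},{"offset": [0,0,8],"turn": 0},{"offset": [0,0,12],"turn": 0},{"offset": [0,0,13],"turn": 0},{"offset": [0,0,13.4],"turn": 0},{"offset": [0,0,13.8],"turn": 0},{"offset": [0,0,13.8],"turn": 0}]'

```text
t: 22.0
eef_pos: [0.5235, 0.2674, 0.183]
ee_rot: [-3.14, 0.001, -1.544]
force: [0.0, 0.4, 1.2]
width: 0.0595
```

send_rows --motion '[{"offset": [0,0,0],"turn": 0},{"offset": [0,0,0],"turn": 0},{"offset": [0,0,0],"turn": 0},{"offset": [0,0,0],"turn": 0},{"offset": [0,0,0],"turn": 0},{"offset": [0,0,0],"turn": 0},{"offset": [0,0,0],"turn": 0}]' --hand -1 --squeeze 30

```text
t: 22.7
eef_pos: [0.5225, 0.2674, 0.1817]
ee_rot: [3.141, -0.0, -1.544]
force: [-3.7, 0.2, 5.1]
width: 0.0243
```

send_rows --motion '[{"offset": [0,0,-2],"turn": 0},{"offset": [0,0,-6],"turn": 0},{"offset": [0,0,-10],"turn": 0},{"offset": [0,0,-14],"turn": 0},{"offset": [0,0,-14],"turn": 0}]'

```text
t: 23.2
eef_pos: [0.5243, 0.2684, 0.3275]
ee_rot: [-3.133, 0.006, -1.543]
force: [0.7, 1.0, -2.1]
width: 0.0244
```

Before lowering bar 2, check how bar 1 lies on the rack.

send_rows --motion '[{"offset": [26.9,-5.2,-0.8],"turn": -43.5},{"offset": [26.9,-5.2,-0.8],"turn": -43.5},{"offset": [26.9,-5.2,-0.8],"turn": -43.5},{"offset": [26.9,-5.2,-0.8],"turn": -43.5},{"offset": [26.9,-5.2,-0.8],"turn": -43.5},{"offset": [26.9,-5.2,-0.8],"turn": -43.5},{"offset": [26.9,-5.2,-0.8],"turn": -43.5},{"offset": [26.9,-5.2,-0.8],"turn": -43.5}]'

```text
t: 24.0
eef_pos: [0.5819, -0.0013, 0.3285]
ee_rot: [3.141, 0.001, -0.788]
force: [-0.4, 0.2, -2.5]
width: 0.025
```

```bash
cat >> m.py <<'E'
O=np.array([593.1,-213.8]);_t=np.radians(-6.75);R=np.array([[np.cos(_t),-np.sin(_t)],[np.sin(_t),np.cos(_t)]])
def onrack(P,zr=(.0765,.086),xr=(-80,86)):
    q=(P[...,:2]*1000-O)@R   # rack coordinates
    m=(q[...,0]>xr[0])&(q[...,0]<xr[1])&(abs(q[...,1])<150)&(P[...,2]>zr[0])&(P[...,2]<zr[1])
    n,l,s,c=cv2.connectedComponentsWithStats(m.astype(np.uint8))
    for i in range(1,n):
        if s[i,4]<60: continue
        k=q[l==i]; (a,b),(w,h),t=cv2.minAreaRect(k.astype(np.float32))
        if w<h: w,h,t=h,w,t+90
        print('rack',np.round([a,b,w,h,(t+90)%180-90],1),'x',k[:,0].min().round(1),k[:,0].max().round(1),'z',(np.median(P[l==i][:,2])*1000).round(1))
E
python3 - <<'E'
from m import *
f=grab('top'); onrack(cloud(f)); bars(f,[(200,170,250,205)])
cv2.imwrite('pics/t4.png',cv2.resize(f['frame'][130:270,290:490],None,fx=3.5,fy=3.5))
E
```

```text
rack [ -1.2 -69.6 131.3  25.7  -0.3] x -66.9 64.4 z 80.5Traceback (most recent call last):
  File "<stdin>", line 2, in <module>
  File "m.py", line 21, in bars
    c=max(cv2.findContours(m,cv2.RETR_EXTERNAL,cv2.CHAIN_APPROX_NONE)[0],key=cv2.contourArea)
ValueError: max() iterable argument is empty
```

Bar 1 lies at rack (-1, -70), 0.3° off square. The failed bar-0 mask is probably hidden by the arm; I'll recheck it later. Now placing the second bar.

send_rows --motion '[{"offset": [15.7,14.4,0],"turn": -38.2},{"offset": [15.7,14.4,0],"turn": -38.2},{"offset": [15.7,14.4,0],"turn": -38.2},{"offset": [15.7,14.4,0],"turn": -38.2},{"offset": [15.7,14.4,0],"turn": -38.2},{"offset": [15.7,14.4,1],"turn": -38.2},{"offset": [15.7,14.4,3],"turn": -38.2},{"offset": [15.7,14.4,3],"turn": -38.2}]'

```text
t: 24.85
eef_pos: [0.5905, -0.2115, 0.2964]
ee_rot: [-3.141, 0.005, -0.118]
force: [-0.1, 0.0, -4.0]
width: 0.0244
```

send_rows --motion '[{"offset": [0,0,2],"turn": 0},{"offset": [0,0,4],"turn": 0},{"offset": [0,0,4.2],"turn": 0},{"offset": [0,0,4.4],"turn": 0},{"offset": [0,0,4.6],"turn": 0},{"offset": [0,0,4.7],"turn": 0},{"offset": [0,0,4.8],"turn": 0},{"offset": [0,0,4.8],"turn": 0}]'

```text
t: 25.65
eef_pos: [0.5914, -0.213, 0.252]
ee_rot: [-3.142, -0.001, -0.118]
force: [0.7, 0.0, -2.1]
width: 0.0246
```

send_rows --motion '[{"offset": [0,0,0.1],"turn": 0},{"offset": [0,0,0.1],"turn": 0}]'

```text
t: 25.85
eef_pos: [0.5915, -0.213, 0.2518]
ee_rot: [3.141, -0.001, -0.118]
force: [-2.4, 1.9, 4.5]
width: 0.0246
```

send_rows --motion '[{"offset": [0,0,0],"turn": 0},{"offset": [0,0,0],"turn": 0},{"offset": [0,0,0],"turn": 0},{"offset": [0,0,0],"turn": 0}]' --hand -0.09

```text
t: 26.25
eef_pos: [0.5915, -0.213, 0.2506]
ee_rot: [3.142, -0.0, -0.118]
force: [-0.7, 0.7, 0.1]
width: 0.0396
```

send_rows --motion '[{"offset": [0,0,-1],"turn": 0},{"offset": [0,0,-4],"turn": 0},{"offset": [0,0,-8],"turn": 0},{"offset": [0,0,-8],"turn": 0}]'

```text
t: 26.65
eef_pos: [0.5932, -0.2134, 0.3375]
ee_rot: [3.14, -0.01, -0.117]
force: [-0.5, 0.2, -0.2]
width: 0.0399
```

```bash
python3 - <<'E'
from m import *; from p import plan
f=grab('top')
cv2.imwrite('pics/t4.png',cv2.resize(f['frame'][130:270,170:490],None,fx=2.4,fy=2.4))
try: bars(f,[(195,165,255,210)])
except Exception as e: print(e)
plan((589,-213,331,-6.75),[(610,40,340,-50),(641,288,320,-94.5),(641,288,182,-94.5),(641,288,322,-94.5),(610,60,330,-140),(597,-144,300,-186.75)])
E
```

```text
bar [641.5 286.5 129.9  28.7  84. ] px [223. 188.]
(610, 40, 340, -50) -> [ -0.9 -25.4  -0.9] turn 43.2
(641, 288, 320, -94.5) -> [-17.  -18.3   2. ] turn 44.5
(641, 288, 182, -94.5) -> [-0.   0.  13.8] turn 0.0
(641, 288, 322, -94.5) -> [ -0.   0. -14.] turn 0.0
(610, 60, 330, -140) -> [23.   1.3 -0.8] turn 45.5
(597, -144, 300, -186.75) -> [ 14.1 -14.8   3. ] turn 46.8
```

View pics/t4.png

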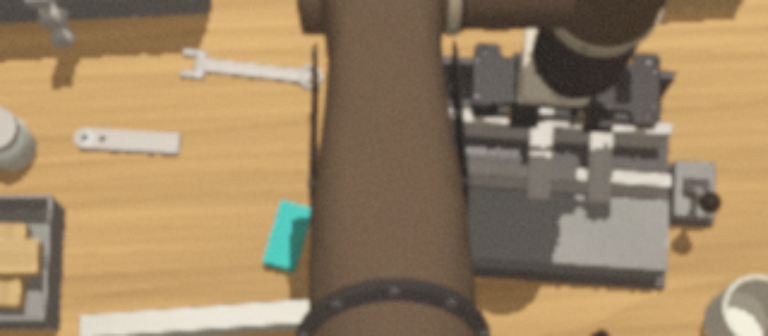

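Two bars rest side by side on the rack (crop 540,165 and 600,175), the third is unmoved (crop 128,142) and both offcuts are in the bin.

send_rows --motion '[{"offset": [-0.9,-25.4,-0.9],"turn": 43.2},{"offset": [-0.9,-25.4,-0.9],"turn": 43.2},{"offset": [-0.9,-25.4,-0.9],"turn": 43.2},{"offset": [-0.9,-25.4,-0.9],"turn": 43.2},{"offset": [-0.9,-25.4,-0.9],"turn": 43.2},{"offset": [-0.9,-25.4,-0.9],"turn": 43.2},{"offset": [-0.9,-25.4,-0.9],"turn": 43.2}]' --hand 0.36

```text
t: 27.4
eef_pos: [0.6124, 0.0431, 0.3394]
ee_rot: [3.141, 0.0, -0.87]
force: [0.3, -0.9, 0.7]
width: 0.0596
```

send_rows --motion '[{"offset": [-17,-18.3,2],"turn": 44.5},{"offset": [-17,-18.3,2],"turn": 44.5},{"offset": [-17,-18.3,2],"turn": 44.5},{"offset": [-17,-18.3,2],"turn": 44.5},{"offset": [-17,-18.3,2],"turn": 44.5},{"offset": [-17,-18.3,2],"turn": 44.5},{"offset": [-17,-18.3,2],"turn": 44.5}]'

```text
t: 28.1
eef_pos: [0.6429, 0.2887, 0.3184]
ee_rot: [3.14, -0.001, -1.646]
force: [-0.6, -1.3, -0.0]
width: 0.0598
```

send_rows --motion '[{"offset": [0,0,4],"turn": 0},{"offset": [0,0,8],"turn": 0},{"offset": [0,0,12],"turn": 0},{"offset": [0,0,13],"turn": 0},{"offset": [0,0,13.4],"turn": 0},{"offset": [0,0,13.8],"turn": 0},{"offset": [0,0,13.8],"turn": 0}]'

```text
t: 28.8
eef_pos: [0.6437, 0.2883, 0.1834]
ee_rot: [-3.14, 0.002, -1.648]
force: [-0.5, -0.6, 0.6]
width: 0.0599
```

send_rows --motion '[{"offset": [0,0,0],"turn": 0},{"offset": [0,0,0],"turn": 0},{"offset": [0,0,0],"turn": 0},{"offset": [0,0,0],"turn": 0},{"offset": [0,0,0],"turn": 0},{"offset": [0,0,0],"turn": 0},{"offset": [0,0,0],"turn": 0}]' --hand -1 --squeeze 30

```text
t: 29.5
eef_pos: [0.6429, 0.2883, 0.1818]
ee_rot: [3.141, -0.0, -1.648]
force: [-2.5, 0.1, 3.1]
width: 0.0246
```

send_rows --motion '[{"offset": [0,0,-2],"turn": 0},{"offset": [0,0,-6],"turn": 0},{"offset": [0,0,-10],"turn": 0},{"offset": [0,0,-14],"turn": 0},{"offset": [0,0,-14],"turn": 0}]'

```text
t: 30.0
eef_pos: [0.6446, 0.289, 0.3286]
ee_rot: [-3.133, 0.006, -1.647]
force: [0.2, 0.2, -2.0]
width: 0.0243
```

send_rows --motion '[{"offset": [23,1.3,-0.8],"turn": 45.5},{"offset": [23,1.3,-0.8],"turn": 45.5},{"offset": [23,1.3,-0.8],"turn": 45.5},{"offset": [23,1.3,-0.8],"turn": 45.5},{"offset": [23,1.3,-0.8],"turn": 45.5},{"offset": [23,1.3,-0.8],"turn": 45.5},{"offset": [23,1.3,-0.8],"turn": 45.5}]'

```text
t: 30.7
eef_pos: [0.612, 0.0587, 0.3292]
ee_rot: [3.141, -0.0, -2.445]
force: [0.3, 1.0, -1.1]
width: 0.0246
```

```bash
python3 - <<'E'
from m import *
f=grab('top'); onrack(cloud(f))
E
```

```text
rack [ 21.8 -30.  128.9  25.9  -7.6] x -43.0 85.9 z 80.6
rack [ -1.2 -69.7 131.2  26.6  -0.3] x -66.8 64.4 z 80.5
```

The middle bar has been knocked to rack (22, -30), -7.6°, close beside bar 1. I'll place the held bar at y=+70 first, then shift bar 1 outwards by its free square end and re-lay the knocked bar.

send_rows --motion '[{"offset": [14.1,-14.8,0],"turn": 46.8},{"offset": [14.1,-14.8,0],"turn": 46.8},{"offset": [14.1,-14.8,0],"turn": 46.8},{"offset": [14.1,-14.8,0],"turn": 46.8},{"offset": [14.1,-14.8,0],"turn": 46.8},{"offset": [14.1,-14.8,1],"turn": 46.8},{"offset": [14.1,-14.8,3],"turn": 46.8},{"offset": [14.1,-14.8,3],"turn": 46.8}]'

```text
t: 31.55
eef_pos: [0.5988, -0.1434, 0.2966]
ee_rot: [-3.142, -0.005, 3.025]
force: [-1.0, 0.0, -1.7]
width: 0.0245
```

send_rows --motion '[{"offset": [0,0,2],"turn": 0},{"offset": [0,0,4],"turn": 0},{"offset": [0,0,4.2],"turn": 0},{"offset": [0,0,4.4],"turn": 0},{"offset": [0,0,4.6],"turn": 0},{"offset": [0,0,4.7],"turn": 0},{"offset": [0,0,4.8],"turn": 0},{"offset": [0,0,4.8],"turn": 0}]'

```text
t: 32.35
eef_pos: [0.5996, -0.1441, 0.252]
ee_rot: [3.141, 0.001, 3.024]
force: [-0.1, -0.2, -2.3]
width: 0.0247
```

send_rows --motion '[{"offset": [0,0,0.1],"turn": 0},{"offset": [0,0,0.1],"turn": 0}]'

```text
t: 32.55
eef_pos: [0.5996, -0.1441, 0.2517]
ee_rot: [-3.141, 0.001, 3.024]
force: [-1.2, 0.8, 4.5]
width: 0.0246
```

send_rows --motion '[{"offset": [0,0,0],"turn": 0},{"offset": [0,0,0],"turn": 0},{"offset": [0,0,0],"turn": 0},{"offset": [0,0,0],"turn": 0}]' --hand -0.09

```text
t: 32.95
eef_pos: [0.5996, -0.1441, 0.2506]
ee_rot: [-3.142, 0.0, 3.024]
force: [-0.7, -1.1, 0.1]
width: 0.0396
```

send_rows --motion '[{"offset": [0,0,-1],"turn": 0},{"offset": [0,0,-4],"turn": 0},{"offset": [0,0,-8],"turn": 0},{"offset": [0,0,-8],"turn": 0}]'

```text
t: 33.35
eef_pos: [0.6013, -0.1443, 0.3373]
ee_rot: [-3.142, 0.01, 3.025]
force: [0.8, 0.5, -0.2]
width: 0.0398
```

send_rows --motion '[{"offset": [5.7,-14,0],"turn": 0},{"offset": [5.7,-14,0],"turn": 0},{"offset": [5.7,-14,0],"turn": 0},{"offset": [5.7,-14,0],"turn": 0},{"offset": [5.7,-14,0],"turn": 0},{"offset": [5.7,-14,0],"turn": 0}]' --hand -0.18

```text
t: 33.95
eef_pos: [0.5268, -0.2761, 0.3311]
ee_rot: [-3.142, 0.001, 3.024]
force: [0.5, -0.3, -0.2]
width: 0.0362
```

```bash
python3 - <<'E'
from m import *
s=get_state(); print('tcp rack',(s['eef_pos'][:2]*1000-O)@R,s['eef_pos'][2],s['ee_rot'])
f=grab('top'); onrack(cloud(f)); g=grab('scene'); print('scene'); onrack(cloud(g))
cv2.imwrite('pics/s2.png',cv2.resize(g['frame'][170:290,180:330],None,fx=4,fy=4,interpolation=cv2.INTER_CUBIC))
E
```

```text
tcp rack [-58.48167744 -69.66532357] 0.33111820500450884 [-3.14154682e+00  8.41461857e-04  3.02384637e+00]
rack [ 52.4 -34.6  35.6  25.   -5.4] x 34.1 69.9 z 80.3
scene
rack [  8.  -45.3 150.7  78.5  -4.3] x -68.6 84.6 z 80.6
rack [-8.000e-01  7.280e+01  1.291e+02  3.620e+01 -1.000e-01] x -65.4 63.7 z 81.0
```

View pics/s2.png

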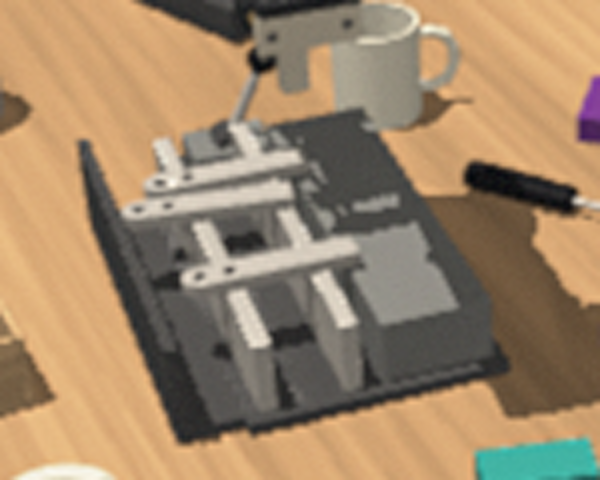

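The scene crop shows the third bar square at (270,265), the knocked bar at (210,200) with its round end near the fence, and bar 1 at (225,170) with its square end free for the grip.

send_rows --motion '[{"offset": [0,0,3],"turn": 0},{"offset": [0,0,5],"turn": 0},{"offset": [0,0,6],"turn": 0},{"offset": [0,0,7],"turn": 0},{"offset": [0,0,7.8],"turn": 0},{"offset": [0,0,7.8],"turn": 0}]'

```text
t: 34.65
eef_pos: [0.5265, -0.2761, 0.2519]
ee_rot: [3.141, -0.001, 3.024]
force: [-0.4, 0.1, 0.1]
width: 0.036
```

send_rows --motion '[{"offset": [0,0,0],"turn": 0},{"offset": [0,0,0],"turn": 0},{"offset": [0,0,0],"turn": 0},{"offset": [0,0,0],"turn": 0},{"offset": [0,0,0],"turn": 0}]' --hand -1 --squeeze 20

```text
t: 35.15
eef_pos: [0.5267, -0.2765, 0.2533]
ee_rot: [-3.141, 0.001, 3.024]
force: [0.4, 1.2, 2.2]
width: 0.0247
```

send_rows --motion '[{"offset": [0,-0.4,0],"turn": 0},{"offset": [0,-0.8,0],"turn": 0},{"offset": [0,-1.2,0],"turn": 0},{"offset": [0,-1.6,0],"turn": 0},{"offset": [0,-2,0],"turn": 0},{"offset": [0,-2.5,0],"turn": 0},{"offset": [0,-3,0],"turn": 0},{"offset": [0,-3,0],"turn": 0}]'

```text
t: 35.95
eef_pos: [0.5232, -0.3068, 0.2533]
ee_rot: [-3.141, 0.001, 3.024]
force: [0.1, 1.7, 5.8]
width: 0.0247
```

send_rows --motion '[{"offset": [0,0,0],"turn": 0},{"offset": [0,0,0],"turn": 0},{"offset": [0,0,0],"turn": 0}]' --hand -0.18

```text
t: 36.25
eef_pos: [0.5226, -0.3063, 0.2522]
ee_rot: [3.141, -0.001, 3.023]
force: [0.5, -0.1, 0.9]
width: 0.0352
```

send_rows --motion '[{"offset": [0,0,-1],"turn": 0},{"offset": [0,0,-4],"turn": 0},{"offset": [0,0,-8],"turn": 0},{"offset": [12,0,-8],"turn": 0},{"offset": [12,0,-8],"turn": 0},{"offset": [12,0,-8],"turn": 0},{"offset": [12,0,-8],"turn": 0}]'

```text
t: 36.95
eef_pos: [0.401, -0.2917, 0.3339]
ee_rot: [3.141, 0.001, 3.023]
force: [1.0, -1.3, 0.9]
width: 0.0358
```

```bash
python3 - <<'E'
from m import *
s=get_state(); print('tcp rack',(s['eef_pos'][:2]*1000-O)@R,s['eef_pos'][2],s['ee_rot'])
f=grab('top'); onrack(cloud(f)); g=grab('scene'); print('scene'); onrack(cloud(g),zr=(.078,.084))
E
```

```text
tcp rack [-181.64962705  -99.96572729] 0.3338846833133221 [3.14137133e+00 1.00493945e-03 3.02293446e+00]
rack [ 71.7 -36.2  28.3  26.1   0.3] x 57.5 85.9 z 80.3
scene
rack [ -3.4 -96.7 130.7  36.1  -0.3] x -68.8 61.9 z 80.7
rack [ 20.6 -25.1 128.6  34.   -9. ] x -43.7 84.1 z 80.8
rack [ -1.1  74.5 128.8  33.2  -2.1] x -65.5 63.3 z 80.8
```

send_rows --motion '[{"offset": [-20.2,7,0],"turn": 7.6},{"offset": [-20.2,7,0],"turn": 7.6},{"offset": [-20.2,7,0],"turn": 7.6},{"offset": [-20.2,7,0],"turn": 7.6},{"offset": [-20.2,7,0],"turn": 7.6},{"offset": [-20.2,7,0],"turn": 7.6},{"offset": [-20.2,7,0],"turn": 7.6}]' --hand 0

```text
t: 37.75
eef_pos: [0.6129, -0.2462, 0.3317]
ee_rot: [-3.141, -0.002, 2.892]
force: [-0.7, -0.6, 0.3]
width: 0.0437
```

```bash
python3 - <<'E'
from m import *
s=get_state(); print('tcp rack',(s['eef_pos'][:2]*1000-O)@R,s['eef_pos'][2],np.degrees(s['ee_rot']),s['width'])
g=grab('scene'); onrack(cloud(g),zr=(.078,.084))
E
```

```text
tcp rack [ 23.44647546 -29.80522703] 0.33173376837102353 [-1.79986825e+02 -9.57565422e-02  1.65675220e+02] 0.04367556998672313
rack [ -3.9 -96.3 129.6  38.2  -1.4] x -69.0 60.8 z 80.8
rack [ 20.3 -26.8 128.7  32.8  -7.8] x -43.4 85.3 z 81.1
rack [ -0.2  73.7 128.5  32.3  -0.2] x -64.4 64.1 z 81.0
```

send_rows --motion '[{"offset": [0,0,3],"turn": 0},{"offset": [0,0,5],"turn": 0},{"offset": [0,0,6],"turn": 0},{"offset": [0,0,7],"turn": 0},{"offset": [0,0,7.8],"turn": 0},{"offset": [0,0,7.8],"turn": 0}]'

```text
t: 38.4
eef_pos: [0.6122, -0.2464, 0.2541]
ee_rot: [-3.142, -0.001, 2.891]
force: [-0.3, -0.7, -0.1]
width: 0.044
```

send_rows --motion '[{"offset": [0,0,0],"turn": 0},{"offset": [0,0,0],"turn": 0},{"offset": [0,0,0],"turn": 0},{"offset": [0,0,0],"turn": 0},{"offset": [0,0,0],"turn": 0},{"offset": [0,0,0],"turn": 0}]' --hand -1 --squeeze 30

```text
t: 39.0
eef_pos: [0.6128, -0.2464, 0.2553]
ee_rot: [-3.141, 0.001, 2.891]
force: [-0.0, 0.3, 5.2]
width: 0.0242
```

send_rows --motion '[{"offset": [0,0,-1],"turn": 0},{"offset": [0,0,-2],"turn": 0},{"offset": [1.3,0.6,-2],"turn": -3.8},{"offset": [2.6,1.2,-2],"turn": -7.6},{"offset": [2.6,1.2,-2],"turn": -7.6},{"offset": [2.6,1.2,-2],"turn": -7.6}]'

```text
t: 39.6
eef_pos: [0.5906, -0.2282, 0.2753]
ee_rot: [-3.142, 0.001, 3.023]
force: [0.1, -0.3, -3.6]
width: 0.0241
```

send_rows --motion '[{"offset": [0,0,1],"turn": 0},{"offset": [0,0,1.5],"turn": 0},{"offset": [0,0,1.8],"turn": 0},{"offset": [0,0,2],"turn": 0},{"offset": [0,0,2],"turn": 0}]'

```text
t: 40.1
eef_pos: [0.5902, -0.2283, 0.2553]
ee_rot: [-3.141, -0.001, 3.024]
force: [-3.9, 2.0, 7.0]
width: 0.0242
```

send_rows --motion '[{"offset": [0,0,0],"turn": 0},{"offset": [0,0,0],"turn": 0},{"offset": [0,0,0],"turn": 0},{"offset": [0,0,0],"turn": 0}]' --hand -0.09

```text
t: 40.5
eef_pos: [0.5905, -0.2283, 0.2546]
ee_rot: [-3.142, 0.0, 3.024]
force: [0.2, -0.4, -0.7]
width: 0.0394
```

send_rows --motion '[{"offset": [0,0,-1],"turn": 0},{"offset": [0,0,-4],"turn": 0},{"offset": [0,0,-8.5],"turn": 0},{"offset": [0,0,-8.5],"turn": 0}]'

```text
t: 40.9
eef_pos: [0.5922, -0.2289, 0.3471]
ee_rot: [-3.14, 0.011, 3.025]
force: [0.7, 0.4, -0.1]
width: 0.0399
```

```bash
python3 - <<'E'
from p import plan
plan((588,-228,338,-186.75),[(500,50,330,-135),(408,196,290,-88.7),(408,196,202,-88.7)])
E
```

```text
(500, 50, 330, -135) -> [12.  26.6  0.8] turn -51.8
(408, 196, 290, -88.7) -> [-3.8 16.8  4. ] turn -46.3
(408, 196, 202, -88.7) -> [ 0.  -0.   8.8] turn 0.0
```

send_rows --motion '[{"offset": [12,26.6,0.8],"turn": -51.8},{"offset": [12,26.6,0.8],"turn": -51.8},{"offset": [12,26.6,0.8],"turn": -51.8},{"offset": [12,26.6,0.8],"turn": -51.8},{"offset": [12,26.6,0.8],"turn": -51.8},{"offset": [12,26.6,0.8],"turn": -51.8},{"offset": [12,26.6,0.8],"turn": -51.8},{"offset": [12,26.6,0.8],"turn": -51.8}]' --hand 0.6

```text
t: 41.7
eef_pos: [0.5024, 0.0511, 0.3325]
ee_rot: [-3.141, 0.001, -2.353]
force: [-0.9, 0.4, -0.0]
width: 0.07
```

send_rows --motion '[{"offset": [-3.8,16.8,4],"turn": -46.3},{"offset": [-3.8,16.8,4],"turn": -46.3},{"offset": [-3.8,16.8,4],"turn": -46.3},{"offset": [-3.8,16.8,4],"turn": -46.3},{"offset": [-3.8,16.8,4],"turn": -46.3},{"offset": [-3.8,16.8,4],"turn": -46.3},{"offset": [-3.8,16.8,4],"turn": -46.3}]'

```text
t: 42.4
eef_pos: [0.411, 0.1951, 0.2919]
ee_rot: [-3.141, 0.0, -1.549]
force: [0.2, -0.8, 0.8]
width: 0.0703
```

```bash
python3 - <<'E'
from m import *
s=get_state(); print(s['eef_pos'],np.degrees(s['ee_rot']),s['width'])
f=grab('top'); P=cloud(f); onrack(P); print(rect(P,(.35,.47),(-.0,.36),(.04,.055)))
E
```

```text
[0.41103044 0.19510615 0.2918976 ] [-1.79981548e+02  5.37246544e-03 -8.87343615e+01] 0.0702542964829923
rack [  1.6  70.4 129.7  24.8  -0.5] x -63.3 66.5 z 80.8
rack [ -1.9 -13.4 133.   27.3   0.2] x -68.4 64.6 z 80.8
rack [  -1.2 -100.6  130.6   26.2    0.7] x -66.5 64.2 z 80.8
[(410.7, 118.0, 121.4, 28.0, -88.8, np.float64(49.2), (np.int64(281), np.int64(260))), (406.8, 274.9, 48.8, 26.8, -88.2, np.float64(49.1), (np.int64(226), np.int64(264))), (411.6, 218.3, 36.8, 18.1, 86.1, np.float64(49.3), (np.int64(245), np.int64(262)))]
```

send_rows --motion '[{"offset": [0,0,3],"turn": 0},{"offset": [0,0,6],"turn": 0},{"offset": [0,0,8],"turn": 0},{"offset": [0,0,8.9],"turn": 0},{"offset": [0,0,8.9],"turn": 0},{"offset": [0,0,8.9],"turn": 0}]'

```text
t: 43.05
eef_pos: [0.411, 0.1957, 0.2033]
ee_rot: [-3.141, 0.0, -1.549]
force: [1.1, 0.0, 0.5]
width: 0.0698
```

send_rows --motion '[{"offset": [0,0,0],"turn": 0},{"offset": [0,0,0],"turn": 0},{"offset": [0,0,0],"turn": 0},{"offset": [0,0,0],"turn": 0},{"offset": [0,0,0],"turn": 0},{"offset": [0,0,0],"turn": 0},{"offset": [0,0,0],"turn": 0}]' --hand -1 --squeeze 40

```text
t: 43.75
eef_pos: [0.4101, 0.1954, 0.2026]
ee_rot: [3.141, -0.001, -1.547]
force: [-4.1, 0.4, 2.4]
width: 0.0258
```

send_rows --motion '[{"offset": [0,0,-1],"turn": 0},{"offset": [0,0,-4],"turn": 0},{"offset": [0,0,-8],"turn": 0},{"offset": [0,0,-12],"turn": 0},{"offset": [0,0,-12],"turn": 0},{"offset": [0,0,-12],"turn": 0}]'

```text
t: 44.35
eef_pos: [0.4103, 0.1955, 0.3236]
ee_rot: [-3.14, 0.002, -1.548]
force: [-0.7, -0.4, -3.3]
width: 0.026
```

```bash
python3 - <<'E'
from m import *; from p import plan
s=get_state(); print(s['eef_pos'],np.degrees(s['ee_rot']),s['width'],s['force'],s['moment'])
a=(O+R@[-105,-5]).round(); print(a)
plan((411,195,322,-88.7),[(440,0,322,-92),(a[0],a[1],322,-96.75),(a[0],a[1],276,-96.75)])
E
```

```text
[0.41028523 0.19549625 0.32356412] [-1.79917778e+02  1.26489475e-01 -8.86707850e+01] 0.026012407503464462 [-0.72684475 -0.4400362  -3.32053286] [-0.02860872  0.03281977  0.0226555 ]
[ 488. -206.]
(440, 0, 322, -92) -> [19.6 -2.5 -0. ] turn 3.3
(np.float64(488.0), np.float64(-206.0), 322, -96.75) -> [20.4 -5.5 -0. ] turn 4.8
(np.float64(488.0), np.float64(-206.0), 276, -96.75) -> [-0.   0.   4.6] turn 0.0
```

send_rows --motion '[{"offset": [4,-0.5,0],"turn": 1},{"offset": [8,-1,0],"turn": 1.5},{"offset": [12,-1.5,0],"turn": 2},{"offset": [16,-2,0],"turn": 2.5},{"offset": [19.6,-2.5,0],"turn": 3.3},{"offset": [19.6,-2.5,0],"turn": 3.3}]'

```text
t: 44.95
eef_pos: [0.4392, -0.0031, 0.3208]
ee_rot: [3.138, -0.002, -1.609]
force: [-0.5, 0.8, -3.1]
width: 0.0259
```

send_rows --motion '[{"offset": [4,-1,0],"turn": 1},{"offset": [8,-2,0],"turn": 2},{"offset": [12,-3,0],"turn": 3},{"offset": [16,-4.3,0],"turn": 4},{"offset": [20.4,-5.5,0],"turn": 4.8},{"offset": [20.4,-5.5,0],"turn": 4.8},{"offset": [20.4,-5.5,2],"turn": 4.8},{"offset": [20.4,-5.5,4.4],"turn": 4.8}]'

```text
t: 45.75
eef_pos: [0.4878, -0.2056, 0.2772]
ee_rot: [3.141, 0.0, -1.69]
force: [0.2, 0.6, -4.1]
width: 0.0257
```

```bash
python3 - <<'E'
from m import *
s=get_state(); print('tcp rack',(s['eef_pos'][:2]*1000-O)@R,s['eef_pos'][2],np.degrees(s['ee_rot']),s['width'],s['force'])
f=grab('top'); P=cloud(f); onrack(P); onrack(P,zr=(.11,.135),xr=(-150,-60))
g=grab('scene');print('scene'); onrack(cloud(g),zr=(.078,.084));onrack(cloud(g),zr=(.11,.135),xr=(-150,-60))
cv2.imwrite('pics/s3.png',cv2.resize(g['frame'][170:290,180:330],None,fx=4,fy=4,interpolation=cv2.INTER_CUBIC))
E
```

```text
tcp rack [-105.49227199   -4.23996916] 0.2772425162352643 [ 1.79960338e+02  1.15946565e-02 -9.68212453e+01] 0.02574002476180478 [ 0.22222715  0.57342693 -4.05412015]
rack [-51.7  70.4  23.3  22.9   3.1] x -63.1 -39.5 z 81.0
rack [ -48.5 -101.4   35.6   23.1   -1.2] x -66.5 -30.9 z 80.9
rack [-103.3   59.8   73.9   27.5   89.3] x -116.9 -89.0 z 124.8
rack [-102.6  -96.1   87.5   27.4  -89.9] x -116.4 -88.9 z 124.3
scene
rack [ -3.9 -96.9 129.1  31.8  -1.7] x -68.7 60.6 z 80.9
rack [ -4.9 -10.7 128.   34.1  -0.3] x -68.9 59.1 z 80.8
rack [ -0.8  73.3 128.4  31.   -0.2] x -64.9 63.4 z 80.9
rack [-112.6   45.3  202.    62.6  -81.9] x -138.6 -75.4 z 121.2
```

View pics/s3.png

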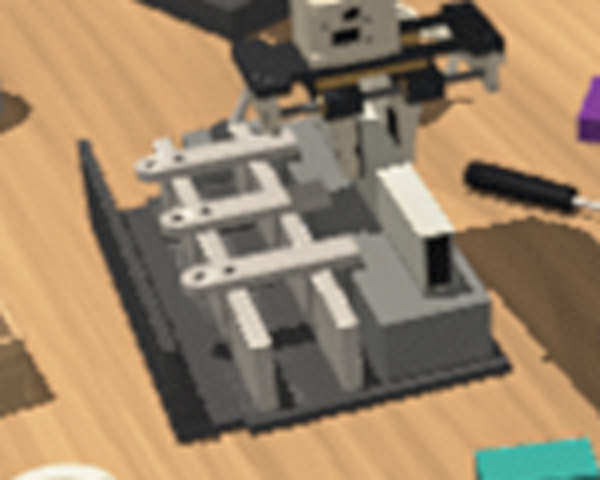

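The scene crop shows three bars square across the rails and the straightedge upright above the ledge (410,230), held by the gripper and parallel to the rails. Lowering it to the ledge.

send_rows --motion '[{"offset": [0,0,0.5],"turn": 0},{"offset": [0,0,0.8],"turn": 0},{"offset": [0,0,0.9],"turn": 0},{"offset": [0,0,1.0],"turn": 0},{"offset": [0,0,1.0],"turn": 0}]'

```text
t: 46.35
eef_pos: [0.4882, -0.2054, 0.2691]
ee_rot: [-3.141, 0.0, -1.688]
force: [0.2, 0.2, -3.0]
width: 0.0257
```

send_rows --motion '[{"offset": [0,0,0.1],"turn": 0},{"offset": [0,0,0.1],"turn": 0}]'

```text
t: 46.55
eef_pos: [0.488, -0.2055, 0.2678]
ee_rot: [-3.141, 0.0, -1.689]
force: [0.2, -0.7, -3.5]
width: 0.0254
```

send_rows --motion '[{"offset": [0,0,0.1],"turn": 0},{"offset": [0,0,0.1],"turn": 0}]'

```text
t: 46.75
eef_pos: [0.4881, -0.2055, 0.2667]
ee_rot: [-3.141, -0.0, -1.689]
force: [-0.6, 0.6, -3.2]
width: 0.0254
```

send_rows --motion '[{"offset": [0,0,0.05],"turn": 0},{"offset": [0,0,0.05],"turn": 0}]'

```text
t: 46.95
eef_pos: [0.4881, -0.2055, 0.2666]
ee_rot: [-3.141, -0.0, -1.688]
force: [-1.4, 0.4, 3.4]
width: 0.0257
```

Contact with the ledge (Fz -3.2 → +3.4). Now slide it up.

send_rows --motion '[{"offset": [0,-0.4,0],"turn": 0},{"offset": [0,-0.8,0],"turn": 0},{"offset": [0,-1.2,0],"turn": 0},{"offset": [0,-1.5,0],"turn": 0},{"offset": [0,-1.7,0],"turn": 0},{"offset": [0,-1.8,0],"turn": 0}]'

```text
t: 47.55
eef_pos: [0.5051, -0.2079, 0.2666]
ee_rot: [3.139, -0.001, -1.689]
force: [-7.6, 0.9, 10.0]
width: 0.0257
```

send_rows --motion '[{"offset": [0,-0.1,0],"turn": 0},{"offset": [0,-0.2,0],"turn": 0},{"offset": [0,-0.3,0],"turn": 0},{"offset": [0,-0.4,0],"turn": 0},{"offset": [0,-0.5,0],"turn": 0},{"offset": [0,-0.6,0],"turn": 0}]'

```text
t: 48.15
eef_pos: [0.511, -0.2086, 0.2666]
ee_rot: [3.139, -0.001, -1.689]
force: [-7.0, 0.5, 8.6]
width: 0.0257
```

send_rows --motion '[{"offset": [0,-0.1,0],"turn": 0},{"offset": [0,-0.2,0],"turn": 0},{"offset": [0,-0.3,0],"turn": 0},{"offset": [0,-0.4,0],"turn": 0},{"offset": [0,-0.5,0],"turn": 0},{"offset": [0,-0.6,0],"turn": 0}]'

```text
t: 48.75
eef_pos: [0.5154, -0.2093, 0.2667]
ee_rot: [3.135, -0.001, -1.689]
force: [-15.9, 2.6, 17.9]
width: 0.026
```

```bash
python3 - <<'E'
from m import *
s=get_state(); print('tcp rack',(s['eef_pos'][:2]*1000-O)@R,s['eef_pos'][2],np.degrees(s['ee_rot']),s['width'],s['force'],s['moment'])
f=grab('top'); P=cloud(f); onrack(P,zr=(.077,.084)); onrack(P,zr=(.108,.12),xr=(-150,-40))
g=grab('scene');print('scene'); onrack(cloud(g),zr=(.078,.084))
cv2.imwrite('pics/s4.png',cv2.resize(g['frame'][170:290,180:330],None,fx=5,fy=5,interpolation=cv2.INTER_CUBIC))
E
```

```text
tcp rack [-77.73379898  -4.63335644] 0.26665706840240244 [ 1.79643256e+02 -3.91642662e-02 -9.67773206e+01] 0.026029925880968016 [-15.89086028   2.55433782  17.88531387] [ 1.29147198  5.85791913 -0.11332165]
rack [-29.2  70.5  47.8  25.4   0.5] x -53.1 -5.3 z 79.9
rack [ -30.9 -100.1   42.9   23.6    1.5] x -52.4 -9.5 z 80.4
rack [-76.1  58.7  72.   29.3 -89.2] x -90.9 -61.1 z 113.7
rack [-76.1 -93.3  96.7  28.5  89.5] x -90.6 -61.8 z 114.2
scene
rack [ -1.  -94.8 128.6  33.4   0. ] x -65.3 63.3 z 80.7
rack [  4.2 -10.6 118.5  32.6   0.4] x -55.1 63.5 z 81.2
rack [ -1.1  74.2 131.5  34.2  -0.4] x -66.8 64.7 z 80.8
```

View pics/s4.png

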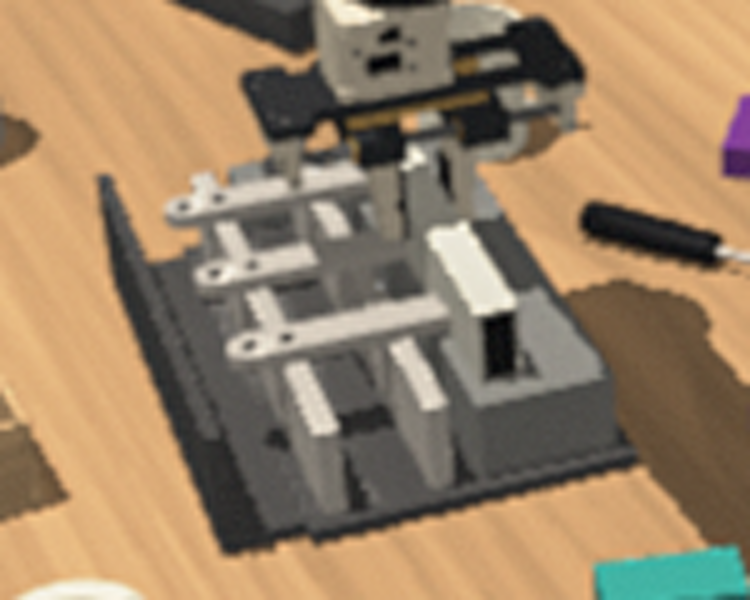

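send_rows --motion '[{"offset": [0,0,-0.05],"turn": 0},{"offset": [0,-0.1,-0.05],"turn": 0},{"offset": [0,-0.2,-0.05],"turn": 0},{"offset": [0,-0.3,-0.05],"turn": 0},{"offset": [0,-0.3,-0.05],"turn": 0}]'

```text
t: 49.35
eef_pos: [0.5185, -0.2097, 0.2667]
ee_rot: [3.135, -0.001, -1.689]
force: [-11.4, 2.0, 10.9]
width: 0.0258
```

```bash
python3 - <<'E'
from m import *
s=get_state(); print('tcp rack',(s['eef_pos'][:2]*1000-O)@R,s['eef_pos'][2],np.degrees(s['ee_rot']),s['width'],s['force'],s['moment'])
f=grab('top'); P=cloud(f); onrack(P,zr=(.108,.12),xr=(-150,-40))
g=grab('scene');print('scene'); onrack(cloud(g),zr=(.078,.084))
E
```

```text
tcp rack [-74.57841548  -4.67715703] 0.2666715412904412 [ 1.79644526e+02 -3.47130310e-02 -9.67877347e+01] 0.025813430033454685 [-11.39422029   1.95679946  10.94938902] [ 0.61178005  4.3384706  -0.03786214]
rack [-72.8  59.1  71.5  28.3 -89.2] x -87.1 -58.4 z 114.4
rack [-72.9 -93.7  96.4  27.9 -89.7] x -87.0 -58.8 z 114.3
scene
rack [  3.  -97.1 127.5  33.8   0.9] x -60.9 66.8 z 80.6
rack [  2.  -12.8 131.   34.6   0.3] x -63.6 67.5 z 80.6
rack [  2.   64.9 131.  102.3  -0.2] x -63.5 67.5 z 81.0
```

send_rows --motion '[{"offset": [0,0.05,-0.03],"turn": 0},{"offset": [0,0.1,-0.05],"turn": 0},{"offset": [0,0.1,-0.05],"turn": 0}]'

```text
t: 49.75
eef_pos: [0.5183, -0.2096, 0.2667]
ee_rot: [3.138, -0.0, -1.689]
force: [-5.9, -1.4, 1.7]
width: 0.0256
```

send_rows --motion '[{"offset": [0,0,0],"turn": 0},{"offset": [0,0,0],"turn": 0},{"offset": [0,0,0],"turn": 0},{"offset": [0,0,0],"turn": 0}]' --hand 0

```text
t: 50.15
eef_pos: [0.5202, -0.2092, 0.2674]
ee_rot: [-3.141, 0.0, -1.688]
force: [0.0, -0.3, -0.1]
width: 0.0436
```

send_rows --motion '[{"offset": [0,0,-1],"turn": 0},{"offset": [0,0,-4],"turn": 0},{"offset": [0,0,-9],"turn": 0},{"offset": [0,0,-12],"turn": 0},{"offset": [0,0,-12],"turn": 0}]'

```text
t: 50.65
eef_pos: [0.521, -0.2096, 0.3934]
ee_rot: [-3.132, -0.001, -1.688]
force: [0.4, -0.7, -0.0]
width: 0.0435
```

```bash
python3 - <<'E'
from m import *
s=get_state(); print('tcp rack',(s['eef_pos'][:2]*1000-O)@R,s['eef_pos'][2],np.degrees(s['ee_rot']),s['width'],s['force'])
f=grab('top'); P=cloud(f); onrack(P,zr=(.077,.084),xr=(-62,86)); onrack(P,zr=(.108,.12),xr=(-150,-40))
g=grab('scene');print('scene'); onrack(cloud(g),zr=(.078,.084))
cv2.imwrite('pics/s5.png',cv2.resize(g['frame'][170:290,180:330],None,fx=5,fy=5,interpolation=cv2.INTER_CUBIC))
E
```

```text
tcp rack [-72.10262477  -4.29903473] 0.3934302276417063 [-1.79449140e+02 -4.68093078e-02 -9.67024346e+01] 0.043505655506283714 [ 0.42368257 -0.71115359 -0.01316487]
rack [  5.7  70.7 111.2  25.4  -0.4] x -50.0 61.3 z 80.3
rack [ -13.1 -100.1   74.3   25.    -0.7] x -50.2 23.9 z 80.2
rack [-73.2  45.1  77.5  28.6 -89.6] x -87.5 -58.8 z 114.1
rack [ -72.7 -105.5   72.3   27.4  -89.9] x -86.4 -58.9 z 114.5
scene
rack [  2.3 -85.2 129.9  57.8   1.6] x -62.7 67.6 z 80.9
rack [  1.6  -9.2 131.4  39.9  -3. ] x -63.4 67.1 z 80.8
rack [  2.1  75.3 130.7  78.5  -0.9] x -63.6 67.5 z 80.9
```

View pics/s5.png

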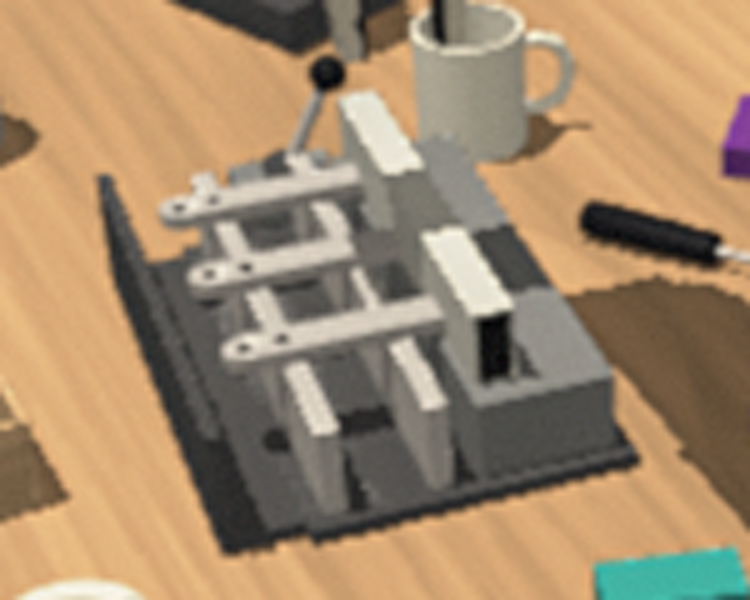

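The straightedge stands upright on the ledge against all three square ends (bar ends at crop 360,180, 350,245 and 440,315; its middle is only in the gripper's shadow). The lever ball is at (327,72), still off. Now the lever.

```bash
python3 - <<'E'
from m import *; from p import plan
a=(O+R@[-108,-191]).round(1)
plan((519.5,-209.5,388,-96.75),[(a[0],a[1],380,-6.75),(a[0],a[1],276,-6.75)])
f=grab('top'); print(rect(cloud(f),(.42,.65),(-.46,-.36),(.095,.13)))
E
```

```text
(np.float64(463.4), np.float64(-390.8), 380, -6.75) -> [18.7  3.4  0.8] turn -90.0
(np.float64(463.4), np.float64(-390.8), 276, -6.75) -> [ 0.  -0.  10.4] turn 0.0
[(503.8, -394.9, 24.7, 23.1, -0.5, np.float64(114.5), (np.int64(465), np.int64(214)))]
```

send_rows --motion '[{"offset": [6,1.1,0],"turn": -30},{"offset": [12,2.2,0],"turn": -60},{"offset": [18.7,3.4,0.8],"turn": -68},{"offset": [18.7,3.4,0.8],"turn": -68},{"offset": [18.7,3.4,0.8],"turn": -68},{"offset": [18.7,3.4,0.8],"turn": -68},{"offset": [18.7,3.4,0.8],"turn": -68},{"offset": [18.7,3.4,0.8],"turn": -68}]' --hand -1 --squeeze 10

```text
t: 51.6
eef_pos: [0.4637, -0.3912, 0.3775]
ee_rot: [3.141, 0.003, -0.535]
force: [0.2, -0.5, -0.6]
width: 0.0005
```

send_rows --motion '[{"offset": [0,0,0],"turn": -10},{"offset": [0,0,0],"turn": -22},{"offset": [0,0,0],"turn": -22},{"offset": [0,0,0],"turn": -22}]'

```text
t: 52.0
eef_pos: [0.4639, -0.3908, 0.3778]
ee_rot: [-3.141, 0.002, -0.156]
force: [-0.7, -0.4, 0.5]
width: 0.0003
```

```bash
python3 - <<'E'
from m import *
s=get_state(); print('tcp rack',(s['eef_pos'][:2]*1000-O)@R,s['eef_pos'][2],np.degrees(s['ee_rot']),s['width'])
E
```

```text
tcp rack [-107.53372156 -190.98344482] 0.37780080663288584 [-1.79955542e+02  1.40407049e-01 -8.90989973e+00] 0.0003311012812264426
```

send_rows --motion '[{"offset": [0,0,3],"turn": 0},{"offset": [0,0,6],"turn": 0},{"offset": [0,0,9],"turn": 0},{"offset": [0,0,10.2],"turn": 0},{"offset": [0,0,10.2],"turn": 0}]'

```text
t: 52.5
eef_pos: [0.4635, -0.3907, 0.275]
ee_rot: [-3.14, 0.005, -0.158]
force: [-0.2, 0.1, 0.1]
width: 0.0004
```

send_rows --motion '[{"offset": [1,0,0],"turn": 0},{"offset": [2,0,0],"turn": 0},{"offset": [3,0,0],"turn": 0},{"offset": [4,0,0],"turn": 0},{"offset": [5,0,0],"turn": 0},{"offset": [6,0,0],"turn": 0},{"offset": [7,0,0],"turn": 0},{"offset": [8,0,0],"turn": 0}]'

```text
t: 53.3
eef_pos: [0.5439, -0.4034, 0.2768]
ee_rot: [-3.141, 0.001, -0.157]
force: [-0.8, -0.4, -1.1]
width: 0.0005
```

send_rows --motion '[{"offset": [0.3,0,0],"turn": 0},{"offset": [0.6,0,0],"turn": 0},{"offset": [0.9,0,0],"turn": 0},{"offset": [0.9,0,0],"turn": 0}]'

```text
t: 53.7
eef_pos: [0.5518, -0.4048, 0.277]
ee_rot: [-3.141, 0.001, -0.157]
force: [-1.8, -0.7, -0.1]
width: 0.0004
```

```bash
python3 - <<'E'
from m import *
s=get_state(); print('tcp rack',(s['eef_pos'][:2]*1000-O)@R,s['eef_pos'][2],np.degrees(s['ee_rot']),s['force'])
g=grab('scene')
cv2.imwrite('pics/s6.png',cv2.resize(g['frame'][160:280,180:330],None,fx=5,fy=5,interpolation=cv2.INTER_CUBIC))
E
```

```text
tcp rack [ -18.52378392 -194.55687929] 0.2769819604212529 [-1.79989269e+02  5.08413432e-02 -8.97428050e+00] [-1.76255199 -0.73643345 -0.12262111]
```

View pics/s6.png

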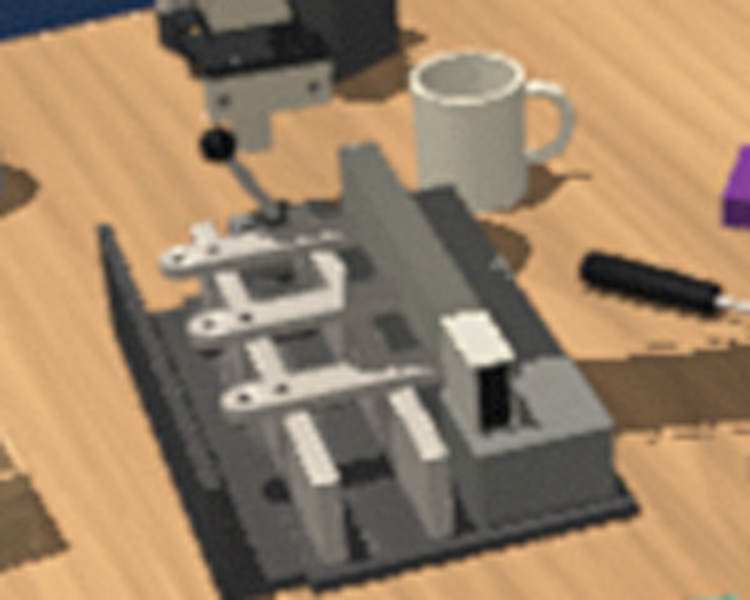

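The lever (ball at crop 217,143) is now leaning away. I'll keep going gently to the stop.

send_rows --motion '[{"offset": [0.2,0,0],"turn": 0},{"offset": [0.4,0,0],"turn": 0},{"offset": [0.4,0,0],"turn": 0}]'

```text
t: 54.05
eef_pos: [0.5536, -0.4052, 0.2767]
ee_rot: [-3.14, 0.006, -0.157]
force: [-10.6, 2.3, 3.7]
width: 0.0003
```

send_rows --motion '[{"offset": [0.1,0,0],"turn": 0},{"offset": [0.2,0,0],"turn": 0},{"offset": [0.2,0,0],"turn": 0}]'

```text
t: 54.35
eef_pos: [0.5544, -0.4054, 0.2766]
ee_rot: [-3.14, 0.009, -0.157]
force: [-16.6, 3.8, 6.8]
width: 0.0006
```

The lever is on its stop (16.6 N). Backing off and retreating clear.

send_rows --motion '[{"offset": [-1,0,0],"turn": 0},{"offset": [-3,0,0],"turn": 0},{"offset": [-3,0,-4],"turn": 0},{"offset": [-3,0,-8],"turn": 0},{"offset": [-3,0,-12],"turn": 0},{"offset": [-3,0,-12],"turn": 0}]'

```text
t: 54.95
eef_pos: [0.5295, -0.402, 0.405]
ee_rot: [3.137, -0.012, -0.156]
force: [0.3, -0.2, 0.3]
width: 0.0004
```

send_rows --motion '[{"offset": [-11,-14,0],"turn": 0},{"offset": [-11,-14,0],"turn": 0},{"offset": [-11,-14,0],"turn": 0},{"offset": [-11,-14,0],"turn": 0},{"offset": [-11,-14,0],"turn": 0}]'

```text
t: 55.45
eef_pos: [0.4398, -0.2435, 0.3985]
ee_rot: [-3.141, -0.004, -0.154]
force: [0.4, -0.6, 0.8]
width: 0.0007
```

send_rows --motion '[{"offset": [2,-33,-2],"turn": 0},{"offset": [2,-33,-2],"turn": 0},{"offset": [2,-33,-2],"turn": 0},{"offset": [2,-33,-2],"turn": 0},{"offset": [2,-33,-2],"turn": 0},{"offset": [2,-33,-2],"turn": 0},{"offset": [2,-33,-2],"turn": 0},{"offset": [2,-33,-2],"turn": 0}]'

```text
t: 56.25
eef_pos: [0.5142, 0.0806, 0.4175]
ee_rot: [-3.14, -0.002, -0.153]
force: [0.5, -0.8, 0.6]
width: 0.0005
```

```bash
python3 - <<'E'
from m import *
f=grab('top'); P=cloud(f); onrack(P,zr=(.077,.084),xr=(-62,86)); onrack(P,zr=(.108,.12),xr=(-150,-40))
r=rect(P,(.42,.68),(-.46,-.36),(.095,.13)); print(r)
for a in r: print('ball rack',(np.array(a[:2])-O)@R)
g=grab('scene');print('scene'); onrack(cloud(g),zr=(.078,.084))
cv2.imwrite('pics/t9.png',cv2.resize(f['frame'][100:330,120:520],None,fx=2,fy=2,interpolation=cv2.INTER_CUBIC))
cv2.imwrite('pics/t10.png',np.hstack([cv2.resize(g['frame'][170:290,190:330],(490,420),interpolation=cv2.INTER_CUBIC),cv2.resize(f['frame'][150:255,330:400],(280,420),interpolation=cv2.INTER_CUBIC)]))
E
```

```text
rack [ 10.2  70.6 120.   24.5  -0.5] x -49.8 70.2 z 80.4
rack [ 10.  -14.7 120.5  25.1  -0.7] x -50.3 70.2 z 80.2
rack [   9.8 -101.9  119.4   28.8    0.5] x -49.9 69.5 z 80.4
rack [-73.1  -1.5 279.7  29.1 -89.9] x -87.5 -58.3 z 114.2
[(578.0, -404.2, 25.2, 23.1, 64.1, np.float64(112.7), (np.int64(465), np.int64(188)))]
ball rack [   7.38378678 -190.85504891]
scene
rack [  1.7 -92.9 131.5  78.2  -0. ] x -64.1 67.4 z 80.6
rack [  0.9  -6.8 129.8  52.5   3.5] x -63.9 66.5 z 80.7
rack [ -0.3  74.4 132.9  47.7  10. ] x -63.8 66.9 z 80.8
```

View pics/t9.png

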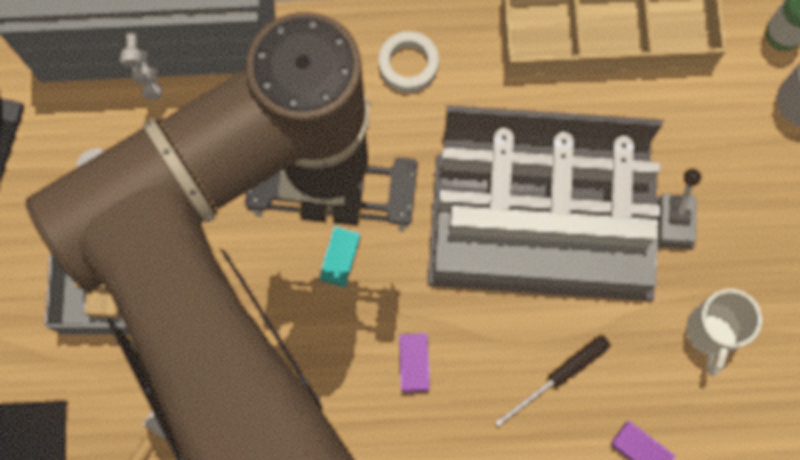

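View pics/t10.png

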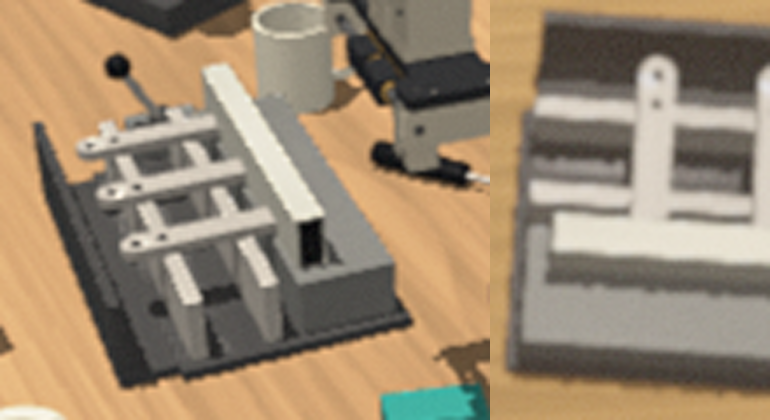

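The final views show three bars square across the rails. Their round ends read 70.2, 70.2 and 69.5 mm, and the straightedge's face is at about -60 mm, so it is flush. The ball at rack x = 7.4 mm means the lever is on. Mug is standing; the jar is partly behind the arm. Handing in.

```bash
python3 - <<'E'
from m import *
f=grab('scene');P=cloud(f)
print('jar',[r for r in rect(P,(.58,.70),(.37,.49),(.07,.1))],'bin',[r for r in rect(P,(.42,.56),(.37,.5),(.045,.064))][:2])
print(job_done())
E
```

```text
jar [(640.2, 434.5, 53.4, 51.0, 59.9, np.float64(85.8), (np.int64(336), np.int64(378)))] bin [(486.8, 421.3, 128.9, 98.2, -2.7, np.float64(59.1), (np.int64(390), np.int64(353))), (541.6, 498.5, 36.8, 3.0, -0.1, np.float64(54.5), (np.int64(393), np.int64(390)))]
the job is handed in; nothing more can be done
None
```

The job is done and handed in at about 56 s of the 210 s limit, in the order asked. No verdict was reported.

- **Offcuts:** both went into the scrap bin, the smaller one on top of the larger. A camera reading while the job was running put its top about 57 mm up, below the 70 mm rim.
- **Bars:** all three bars present were laid across the rails. The middle one was knocked aside partway through. I slid the right-hand bar outwards to make room and then re-laid the middle one.
- **Straightedge and lever:** the straightedge pushed all three square ends up together, then was released upright on the ledge. Only after that was the lever pushed to its stop, where the force rose to about 17 N.

**Last checks:**
- **Alignment:** the round ends read 70.2, 70.2 and 69.5 mm in the rack's frame. The straightedge's face is near -60 mm, which fits 130 mm bars lying flush.
- **Squareness:** the bars read within 0.7° of square and the straightedge within 0.1° of the rails.
- **Lever:** the ball is at x = 7.4 mm, against about 8.4 mm expected for fully on.
- **Bystanders:** the jar and mug are standing.

**Where checks disagreed:**
- The two cameras differ by 2–3 mm in absolute x, so a gap well under a millimetre at the square ends could not be seen directly. Flushness rests on the push itself, with contact still felt at release.
- The scene camera's last bar angles were off by up to 10°, because patches other than the bars got merged in. I relied on the top view for those.

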